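# Pull down the hatch of the raised lens cabinet with the hook pole

### The job

Take the orange-handled hook pole from its cradle, hook it into the wire eye on top of the lens cabinet's blue hatch and swing the hatch down until it lies fully open against its stop. Then unhook the pole and lay it back in its cradle as it lay before, with its hook hanging down. Work the hatch with the pole only: keep the gripper and arm off the cabinet, and leave the other things on the bench where they are.

Things in the scene. Friction and masses are not known exactly. Their poses are not given: they have to be found in the camera images.
- pole: Loose hook pole, 0.09 kg. Origin at the middle of its orange handle, 120 (x) x 16 (y) x 20 (z) mm: grip it there across the 16 mm. A steel rod, 8 mm thick, runs on from the handle's +x end at mid-height; at x = +125 mm it bends square into a tine along the pole's -z that ends 34 mm below the rod's axis. In the cradle z is up, the tine hangs down.
- hook_corner (a point): The inside corner of the pole's hook, at (+118, 0, -7) mm in the pole's frame, axes as the pole's: here the middle of the eye's bar sits when it lies snug against both rod (above it) and tine (beyond it).
- cradle: Fixed black and grey cradle, x along the pole, z up; origin under the centre of its base plate, 130 x 70 x 8 mm. Two supports, 10 mm thick, at x = -36 and +36 mm, each with an open notch 26 mm wide (y), floor 45 mm and cheek tops 63 mm above the bench. The handle rests on both floors: pole origin 55 mm above the cradle's. Between the supports 62 mm of handle is free for fingers.
- cabinet: Fixed white cabinet on four dark legs, 100 deep (x) x 200 wide (y) mm, its box from 125 to 224 mm above the bench; origin on the bench under the middle of its front face, x pointing into the cabinet (its front looks to -x), z up. Between it and the cradle a tall fixed instrument begins 0.43 m ahead of the robot base: carry the pole round in front of it.
- hatch (a joint): Angle of the blue front hatch (200 wide, 105 tall, 9 mm thick), hinged along its lower edge: 0 = upright, closed; grows as its top swings outward and down (cabinet's -x); 1.5 rad = level, at its stop. Stiff friction hinge (0.22 N m): it stays where it is left and does not fall by itself; drawing it takes about 1 to 2 N at the eye.
- hatch_hinge (a point): Middle of the hatch's hinge line, 125 mm above the bench at the cabinet's front face; the line runs along the cabinet's y.
- eye_bar (a point): Middle of the bar of the wire eye, a U of 6 mm wire standing up from the hatch's top edge in its plane: bar along the cabinet's y, 139 mm from the hinge line along the hatch and 5 mm in front of it; opening 44 mm wide, 31 mm from bar to hatch edge. Turns with the hatch (z from hinge to eye). Closed: bar 264 mm above the bench, 40 mm above the roof behind it, so the tine can come down behind it.
- frame_stand: Bystander: loose black stand with a round top, 75 x 62 x 114 mm; origin under its centre.
- marker: Bystander: loose pink marker pen lying down, 112 x 18 x 20 mm; origin under its middle.
- bracket: Bystander: loose grey clip bracket, 66 x 45 x 29 mm; origin under its middle.
Mind the look-alikes: they are no part of the job. There is more than one size of the pole; the one meant has the size given above.

How it is judged:
On the way, in this order (a step that is already met when the one before it is completed fails the run):
1. the hook is in the eye while the hatch is still up (distance between hook_corner and eye_bar below 0.026 m and value of joint hatch below 0.4 rad), for 0.1 s.
2. the hatch is swung down to its stop with the hook still in the eye (distance between hook_corner and eye_bar below 0.035 m and value of joint hatch above 1.4 rad), for 0.1 s.
At the end, for the whole second after the job is handed in: Hatch beyond 1.4 rad (stop at 1.5). Pole at rest in both cradle notches: its middle within 25 mm lengthwise and 12 mm sideways of the cradle's middle and 49 to 60 mm above its origin, hook at the same end as at the start, tine down within 0.12 rad (value of joint hatch above 1.4 rad and x of pole in the frame of cradle between -0.025 and 0.025 m and y of pole in the frame of cradle between -0.012 and 0.012 m and z of pole in the frame of cradle between 0.049 and 0.06 m and x of hook_corner in the frame of cradle above 0.08 m and angle between pole's own z axis and vertical below 0.12 rad and linear speed of pole below 0.02 m/s); the robot touches nothing.
It fails at once if the gripper or arm touches the cabinet or its hatch (contact force between any of the fingers, the arm and cabinet above 1 N).
It fails at once if a bystander is moved more than 30 mm (distance of any of frame_stand, marker, bracket from where it was at the start of the episode above 0.03 m).
It also fails if it takes over 61 s, if anything falls off the work surface, if the arm or the gripper's body presses on something with over 40 N, if the wrist force passes 120 N, or if a joint passes its speed limit or range.

### The arm

A 6-joint arm with a two-finger parallel gripper is mounted at the origin on a cart in front of the work surface, level with it; the furniture and walls round the work are solid. World frame = base frame: x ahead of the robot, y to its left, z up, the work surface at z = 0. Lengths are in m, angles in rad, forces in N, time in s.
With the tool pointing down it reaches from about 0.375 to 0.975 m from the base axis. Payload 3.8 kg.
Tool frame: the origin (TCP) lies midway between the tips of the shut fingers; the grasp point (between the pads) lies 19 mm behind it; z points along the fingers, y is the line along which they close (so a half turn about z gives the same grasp; the last joint's range is limited). The gripper opens to 85 mm and grips with 20 to 120 N. Pads are 22 mm wide; open, the fingers measure 114 mm over their backs; the gripper's body (76 mm by 85 mm) begins 54 mm behind the grasp point. The pads swing forward as they close: fully open they stand 13 mm farther back than shut.
Start: joints at [1.181, 0.264, 1.604, -0, 1.274, -0.037], TCP at [0.233, 0.633, 0.231] pointing down, gripper open.
Joint ranges: [-2.63, 2.63], [-0.94, 2.18], [0.31, 2.57], [-1.31, 4.45], [0, 2.66], [-2.55, 2.55]. Speed limits (rad/s): [2.57, 2.57, 3.14, 3.14, 3.14, 3.14].

### API

Orientations are given as a rotation vector (axis times angle).
In Python, from workcell import bot, read_camera, camera_info, ticket gives the robot as it stands.
- The arm moves only by the tool servo_tool, never from a script. Its argument "targets" is a list of rows, each an object of numbers: "hand": the closure, from -1 (fully open) to 1 (shut); "x", "y", "z": the shift along the tool's x, y, z as a fraction of full scale; "roll": the turn about the tool's z as a fraction of full scale. In form: [{"hand": .., "x": .., "y": .., "z": .., "roll": ..}, ...]. A call has 1 to 10 rows; each row is the pose to reach, as a shift and turn from the pose commanded when the call began, along the tool's axes at that moment, turning the shorter way round; what a row does not reach only later rows make up. Full scale, the value 1, is 50 cm for a shift and 180 degrees for a turn. A row lasts 1/12 s, in which the tool goes at most 41.7 mm and 7.16 degrees, less where a joint would pass 70% of its speed; a pose out of reach is approached as far as the arm can. A call with a number of a shift or a turn outside -1 to 1 is refused whole. A call with a gripper value outside its range is refused whole. The fingers move at their own pace and stop on an object; "grip_force" is the grip in N (left out, the last holds). Time passes only in rows, so rows that repeat a pose let the fingers close. It gives the time, the measured TCP pose, the force, the opening and the grip force at its end, in the units of the state.
- bot.read_state(): the state, without advancing time (a new reading comes with each control period).
- read_camera(name): name is "scene" or "top" or "wrist"; returns the picture (420x560x3 uint8, red, green, blue); there is no depth.
- camera_info(name): a dict with "fx", "fy", "cx", "cy" (pixels), "eye" and "orientation" of the camera in the world; the wrist camera has in their place "T_tool_cam" (4x4, takes a point from camera to tool coordinates, whose origin is the TCP and whose axes are the flange's). Camera axes: x right, y down, z forward; pixel columns grow to the right and rows downward; lengths in m; the calibration is good to about 2 mm. A picture is of the moment at which its call begins: read the wrist's pose just before it. camera_info takes no time and is no camera call.
- ticket.finish_job(): hands the job in; it is judged then, once.
The state is a dict: "time": time; "q": joint angles; "joint_vel": joint speeds; "joint_torque": joint torques, N m; "tool_pos": TCP position; "tcp_rot": TCP orientation; "wrist_force": force on the tool from outside, world axes, zero at the start; "torque": the same for the moment, N m; "width": opening from 0.0 (shut) to 1.0 (fully open); "grip_force": force on a finger pad.
Only numpy, scipy, OpenCV 4.12 (cv2) and the standard library are available. Lean on these libraries where they do the work, as an engineer would, in place of code of your own. Each camera call takes 0.05 s, during which the arm holds its last target. There are 200 camera calls.

## Working session

There is one attempt and no reset: what is moved stays moved. The work goes in short steps, Python scripts to look and compute and a tool call to move; the robot and the scene stay as the last step left them, time stands still between calls to the robot, and variables do not carry over. Pictures are saved under pics/ and viewed, at most 10 in all, crops included, and the job is handed in when it is done.

Besides the shell and the picture viewer there is one more tool, called by a JSON object that holds its "api" and its "payload". servo_tool: Moves the arm, as the interface text tells. Its arguments: {"type":"object","properties":{"targets":{"type":"array"},"grip_force":{"type":"number"}},"required":["targets"]}

```bash
mkdir -p pics
python3 - <<'E'
from workcell import bot, read_camera, camera_info
import cv2,numpy as np
s=bot.read_state(); print(s['time'],s['tool_pos'],s['tcp_rot'],s['width'])
for n in ['scene','top']:
    im=read_camera(n); cv2.imwrite(f'pics/{n}0.png',im[:,:,::-1]); print(n,camera_info(n))
print(camera_info('wrist'))
E
```

```text
0.0 [0.23295159 0.632762   0.22996678] [-0.55121233 -3.09237107  0.00340011] 1.0037826211934264
scene {'fx': 529.6523063626739, 'fy': 529.6523063626739, 'cx': 278.1595871816687, 'cy': 210.44532643083136, 'eye': array([-0.22553955, -0.70937434,  1.14266352]), 'orientation': array([-2.15779463,  0.85880126, -0.38289273])}
top {'fx': 497.9488002747445, 'fy': 497.9488002747445, 'cx': 276.220808077629, 'cy': 208.88564778422833, 'eye': array([0.17047478, 0.09773076, 1.75250803]), 'orientation': array([-2.11019369,  2.11685147, -0.21106129])}
{'fx': 363.2207435928394, 'fy': 363.2207435928394, 'cx': 285.3203741713175, 'cy': 208.4304768416246, 'T_tool_cam': array([[ 9.59075970e-04, -9.60152014e-01, -2.79476635e-01,
         7.16779019e-02],
       [ 9.99998867e-01,  5.96583948e-04,  1.38209623e-03,
         3.96833701e-04],
       [-1.16029121e-03, -2.79477644e-01,  9.60151499e-01,
        -1.42872147e-01],
       [ 0.00000000e+00,  0.00000000e+00,  0.00000000e+00,
         1.00000000e+00]])}
```

View pics/scene0.png

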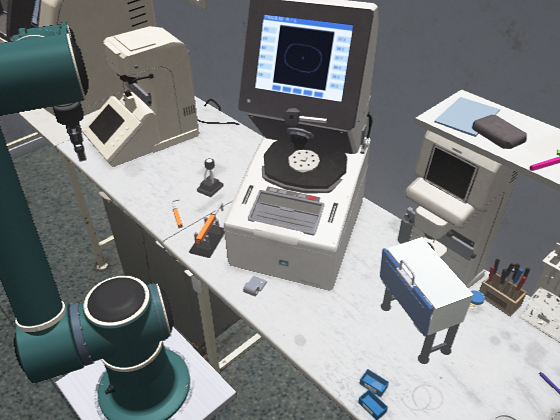

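View pics/top0.png

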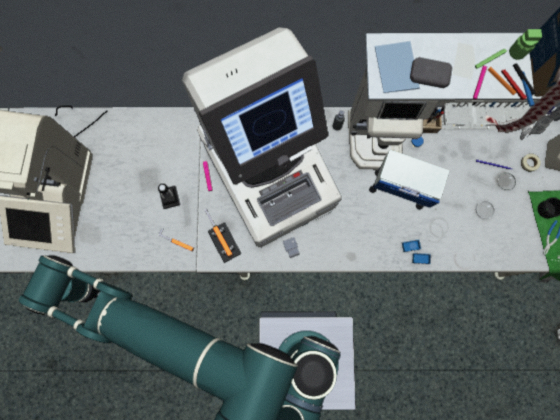

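The scene shows the cabinet (blue hatch facing the robot) at about (425,290), the tall instrument at (295,180) and the cradle at (207,230). Candidates for the pole in the top view are:
- the orange bar in the dark cradle at (222,240)
- the smaller orange-handled pole loose on the bench at (181,244)
- orange pens on the shelf at (500,80)

By the description it is the one in the cradle, which I'll check in a close crop.

```bash
cat > h.py <<'E'
import numpy as np, cv2
from scipy.spatial.transform import Rotation as R
from workcell import bot, read_camera, camera_info
def cam(n, s=None):
    c=camera_info(n)
    if n=='wrist':
        T=np.eye(4); T[:3,:3]=R.from_rotvec(s['tcp_rot']).as_matrix(); T[:3,3]=s['tool_pos']
        T=T@c['T_tool_cam']; return c,T[:3,:3],T[:3,3]
    return c,R.from_rotvec(c['orientation']).as_matrix(),np.array(c['eye'])
def ray(C,uv):
    c,Rm,e=C; d=Rm@np.array([(uv[0]-c['cx'])/c['fx'],(uv[1]-c['cy'])/c['fy'],1]); return e,d/np.linalg.norm(d)
def onz(C,uv,z):
    e,d=ray(C,uv); return e+d*(z-e[2])/d[2]
def cross(C1,u1,C2,u2):
    e1,d1=ray(C1,u1); e2,d2=ray(C2,u2)
    t=np.linalg.lstsq(np.c_[d1,-d2],e2-e1,rcond=None)[0]
    a,b=e1+d1*t[0],e2+d2*t[1]; return (a+b)/2,np.linalg.norm(a-b)
def proj(C,p):
    c,Rm,e=C; q=Rm.T@(np.asarray(p)-e); return np.array([c['cx']+c['fx']*q[0]/q[2],c['cy']+c['fy']*q[1]/q[2]])
def blobs(im,lo,hi,amin=30):
    m=cv2.inRange(cv2.cvtColor(im,cv2.COLOR_RGB2HSV),lo,hi)
    cs,_=cv2.findContours(m,cv2.RETR_EXTERNAL,cv2.CHAIN_APPROX_NONE)
    return [c for c in cs if cv2.contourArea(c)>amin]
E
python3 - <<'E'
from h import *
S=cv2.imread('pics/scene0.png')[:,:,::-1].copy();T=cv2.imread('pics/top0.png')[:,:,::-1].copy()
CT=cam('top');CS=cam('scene')
for nm,im,C in(('top',T,CT),('scene',S,CS)):
    for c in blobs(im,(5,130,120),(20,255,255),15):
        r=cv2.minAreaRect(c); b=cv2.boxPoints(r); print(nm,np.round(r[0],1),np.round(r[1],1),round(r[2],1),[np.round(onz(C,q,0.065 if r[1][0]*r[1][1]>150 else .01)[:2],3).tolist() for q in b])
    for c in blobs(im,(100,130,50),(120,255,255),60):
        r=cv2.minAreaRect(c); print(nm,'blue',np.round(r[0],1),np.round(r[1],1))
a=cv2.resize(T[185:275,150:260],None,fx=4,fy=4,interpolation=2)
b=cv2.resize(S[225:365,365:485],None,fx=3,fy=3,interpolation=2)
d=cv2.resize(T[140:215,360:460],None,fx=3.6,fy=3.6,interpolation=2)
k=np.zeros((600,800,3),np.uint8); k[:360,:440]=a; k[:420,440:800]=b; k[360:600,:360]=d[:240]
cv2.imwrite('pics/crop1.png',k[:,:,::-1])
E
```

```text
top [181.8 244.4] [22.3  3.1] 24.0 [[0.412, 0.474], [0.423, 0.47], [0.39, 0.397], [0.38, 0.401]]
top [222.1 240.5] [32.2  5.1] 61.4 [[0.452, 0.323], [0.46, 0.308], [0.363, 0.253], [0.354, 0.268]]
top [502.   80.5] [34.6  3.5] 45.0 [[1.063, -0.702], [1.074, -0.712], [0.974, -0.795], [0.964, -0.785]]
top blue [421.  258.5] [ 9. 16.]
top blue [410.9 245.5] [ 8.6 16.2]
top blue [427.9 199.3] [20.3  4.5]
top blue [388.8 185.7] [22.8  4.7]
top blue [527.9  91.8] [27.7  5.4]
top blue [261.4  98.8] [ 2.2 91.2]
scene [204.5 228.4] [ 6.9 32.8] 31.0 [[0.342, 0.259], [0.453, 0.323], [0.456, 0.298], [0.346, 0.236]]
scene [177.1 216.6] [17.1  3.5] 71.6 [[0.41, 0.473], [0.421, 0.47], [0.389, 0.394], [0.378, 0.397]]
scene blue [372.5 403. ] [29.  17.7]
scene blue [374.2 380.6] [25.7 12.5]
scene blue [477.5 296.5] [11. 13.]
scene blue [307.5  21.8] [90.   5.5]
```

View pics/crop1.png

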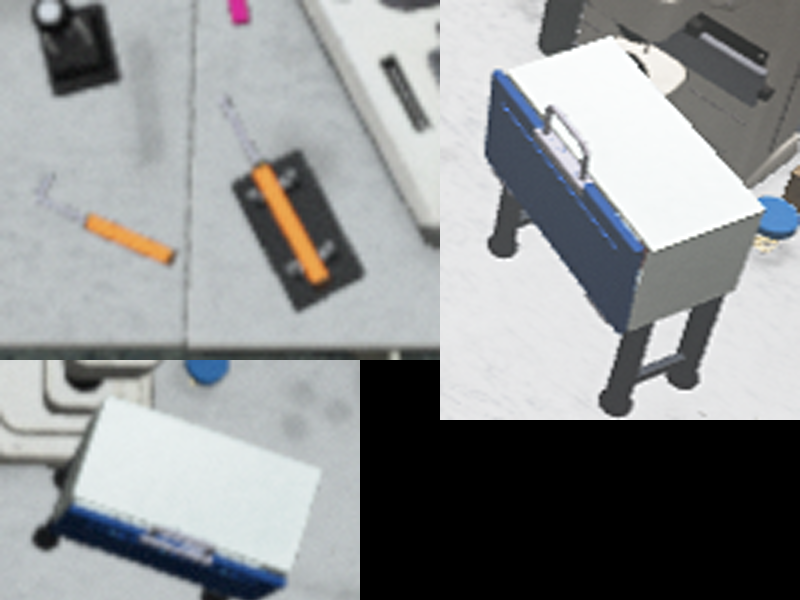

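The crop confirms it. The pole in the cradle has a 120 mm handle and its hook points away up-left, at crop (225,100). The loose one at crop (130,240) is shorter, about 80 mm. The eye's bar is at crop (548,108)–(590,150), with the cabinet roof white behind it.

Run:
```python
from h import *
S=cv2.imread('pics/scene0.png')[:,:,::-1].copy();T=cv2.imread('pics/top0.png')[:,:,::-1].copy()
CT=cam('top');CS=cam('scene')
P=lambda *a:print(*[np.round(x,3) if not isinstance(x,str) else x for x in a])
# roof (white) fit in top
m=cv2.inRange(cv2.cvtColor(T,cv2.COLOR_RGB2HSV),(0,0,215),(179,40,255)); m2=np.zeros_like(m); m2[145:212,370:455]=m[145:212,370:455]
cs,_=cv2.findContours(m2,cv2.RETR_EXTERNAL,cv2.CHAIN_APPROX_NONE); c=max(cs,key=cv2.contourArea)
r=cv2.minAreaRect(c); b=cv2.boxPoints(r); P('roof px',b,r[1])
for q in b: P(onz(CT,q,.224))
P('scene roof',*[onz(CS,q,.224) for q in((423.3,237.7),(472.3,295.7),(435,308.3))])
P('eye ends tri via z=.267',onz(CS,(401,261),.267),onz(CS,(415,275),.267))
# dist of instrument
for u in((229,228),(228,264),(332,284),(333,255)): P('instr',u,onz(CS,u,0),onz(CS,u,.1),onz(CS,u,.2))
for u in((262,241),(341,201),(205,138)): P('top',u,onz(CT,u,0),onz(CT,u,.1),onz(CT,u,.2))
for n,u in(('bracket',(291,246)),('stand',(169,198)),('marker',(208,176)),('bluebox',(411,245))): P(n,onz(CT,u,.01))
# dark cradle plate in top
m=(T.max(2)<75).astype(np.uint8)*255; m2=np.zeros_like(m); m2[218:264,203:245]=m[218:264,203:245]
m2=cv2.morphologyEx(m2,cv2.MORPH_CLOSE,np.ones((9,9)))
c=max(cv2.findContours(m2,0,1)[0],key=cv2.contourArea); r=cv2.minAreaRect(c); b=cv2.boxPoints(r)
P('cradle',onz(CT,r[0],.008),*[onz(CT,q,.008)[:2] for q in b])
```

```text
roof px [[380.  178. ]
 [389.6 149.2]
 [449.6 169.2]
 [440.  198. ]] [63.246 30.358]
[ 0.583 -0.227  0.224]
[ 0.678 -0.262  0.224]
[ 0.611 -0.45   0.224]
[ 0.517 -0.413  0.224]
scene roof [ 0.679 -0.268  0.224] [ 0.604 -0.451  0.224] [ 0.514 -0.414  0.224]
eye ends tri via z=.267 [ 0.537 -0.299  0.267] [ 0.525 -0.345  0.267]
instr [229 228] [0.493 0.286 0.   ] [0.43  0.199 0.1  ] [0.367 0.112 0.2  ]
instr [228 264] [0.393 0.168 0.   ] [0.338 0.091 0.1  ] [0.284 0.015 0.2  ]
instr [332 284] [ 0.557 -0.093  0.   ] [ 0.488 -0.147  0.1  ] [ 0.42  -0.201  0.2  ]
instr [333 255] [ 0.643 -0.019  0.   ] [ 0.567 -0.079  0.1  ] [ 0.491 -0.14   0.2  ]
top [262 241] [0.414 0.154 0.   ] [0.4  0.15 0.1 ] [0.386 0.147 0.2  ]
top [341 201] [ 0.558 -0.131  0.   ] [ 0.536 -0.118  0.1  ] [ 0.514 -0.105  0.2  ]
top [205 138] [0.799 0.366 0.   ] [0.763 0.351 0.1  ] [0.727 0.335 0.2  ]
bracket [0.394 0.051 0.01 ]
stand [0.569 0.488 0.01 ]
marker [0.65 0.35 0.01]
bluebox [ 0.397 -0.371  0.01 ]
cradle [0.409 0.287 0.008] [0.448 0.346] [0.479 0.288] [0.37 0.23] [0.34  0.287]
```

```bash
cat >> h.py <<'E'
def go(x,y,z,pyaw):
    "fractions to bring TCP to x,y,z with closing axis perpendicular to pole yaw (deg), pole yaw = tool y - 90"
    s=bot.read_state(); M=R.from_rotvec(s['tcp_rot']).as_matrix()
    d=M.T@(np.array([x,y,z])-s['tool_pos'])/.5
    yaw=np.degrees(np.arctan2(M[1,1],M[0,1]))-90
    dr=(pyaw-yaw+180)%360-180
    print('t',round(s['time'],2),'tcp',np.round(s['tool_pos'],4),'poleyaw',round(yaw,2),'tilt',np.round(M[:,2],4),'q6',round(s['q'][5],2),'-> xyz',np.round(d,4),'roll',round(-dr/180,4))
E
python3 -c "
from h import *
go(.407,.288,.22,29.3)"
```

```text
t 0.1 tcp [0.233  0.6328 0.2301] poleyaw -20.21 tilt [-8.0e-04 -1.9e-03 -1.0e+00] q6 -0.04 -> xyz [-0.5649 -0.5268  0.0212] roll -0.2751
```

{"api": "servo_tool", "payload": {"targets": [{"hand": -1,"x": -0.565,"y": -0.527,"z": 0.02,"roll": -0.275},{"hand": -1,"x": -0.565,"y": -0.527,"z": 0.02,"roll": -0.275},{"hand": -1,"x": -0.565,"y": -0.527,"z": 0.02,"roll": -0.275},{"hand": -1,"x": -0.565,"y": -0.527,"z": 0.02,"roll": -0.275},{"hand": -1,"x": -0.565,"y": -0.527,"z": 0.02,"roll": -0.275},{"hand": -1,"x": -0.565,"y": -0.527,"z": 0.02,"roll": -0.275},{"hand": -1,"x": -0.565,"y": -0.527,"z": 0.02,"roll": -0.275},{"hand": -1,"x": -0.565,"y": -0.527,"z": 0.02,"roll": -0.275},{"hand": -1,"x": -0.565,"y": -0.527,"z": 0.02,"roll": -0.275},{"hand": -1,"x": -0.565,"y": -0.527,"z": 0.02,"roll": -0.275}]}}

```text
time: 0.93
tool_pos: [0.4081, 0.2846, 0.2207]
tcp_rot: [0.791, -3.04, 0.003]
wrist_force: [0.6, 0.1, -0.9]
width: 1.001
grip_force: 0.0
```

Run:
```python
from h import *
s=bot.read_state(); im=read_camera('wrist'); cv2.imwrite('pics/w1.png',im[:,:,::-1]); C=cam('wrist',s)
print(s['q'])
for c in blobs(im,(5,130,100),(20,255,255),150):
    r=cv2.minAreaRect(c); b=cv2.boxPoints(r); print(np.round(r[0],1),np.round(r[1],1),[np.round(onz(C,q,.065)[:2],4).tolist() for q in b], np.round(onz(C,r[0],.065),4))
go(.407,.288,.036,29.3)
```

```text
[ 5.60108036e-01 -6.73000567e-02  1.98582597e+00 -1.97705814e-03
  1.22431604e+00 -1.51919546e+00]
[413.9 241. ] [70.7 14. ] [[0.3845, 0.3734], [0.3737, 0.378], [0.4008, 0.4403], [0.4123, 0.4359]] [0.3925 0.4062 0.065 ]
[287.5 187. ] [128.  19.] [[0.3623, 0.2531], [0.3548, 0.2664], [0.4509, 0.3212], [0.4591, 0.3065]] [0.4043 0.2854 0.065 ]
t 0.98 tcp [0.409  0.2832 0.2206] poleyaw 29.1 tilt [ 5.0e-04 -3.7e-03 -1.0e+00] q6 -1.52 -> xyz [-0.0017  0.0116  0.3692] roll -0.0011
```

View pics/w1.png

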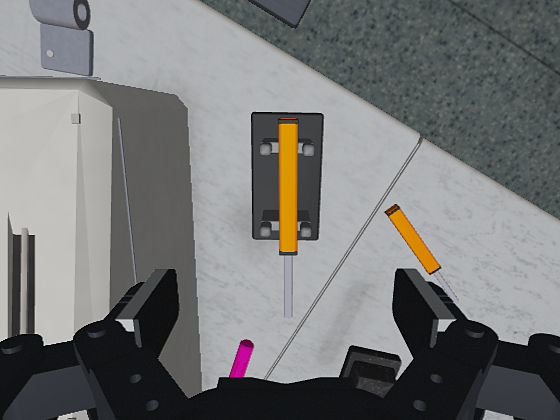

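The wrist view shows the handle in the cradle from (288,118) to (288,255), with the rod pointing down the image to (288,315). The loose pole is at (413,240), and the instrument's side at column 190 clears the fingers.

```bash
python3 -c "
from h import *
go(.405,.286,.036,29.6)"
```

```text
t 0.98 tcp [0.409  0.2832 0.2206] poleyaw 29.1 tilt [ 5.0e-04 -3.7e-03 -1.0e+00] q6 -1.52 -> xyz [0.0037 0.0101 0.3692] roll -0.0028
```

{"api": "servo_tool", "payload": {"targets": [{"hand": -0.2,"x": 0,"y": 0,"z": 0.0},{"hand": -0.2,"x": 0,"y": 0,"z": 0.1},{"hand": -0.2,"x": 0,"y": 0,"z": 0.15},{"hand": -0.2,"x": 0,"y": 0,"z": 0.2},{"hand": -0.2,"x": 0,"y": 0,"z": 0.2},{"hand": -0.2,"x": 0,"y": 0,"z": 0.2}]}}

```text
invalid input
```

```bash
python3 -c "
from h import *
go(.405,.286,.036,29.6)"
```

```text
t 0.98 tcp [0.409  0.2832 0.2206] poleyaw 29.1 tilt [ 5.0e-04 -3.7e-03 -1.0e+00] q6 -1.52 -> xyz [0.0037 0.0101 0.3692] roll -0.0028
```

The call was refused because every row needs the roll value too.

{"api": "servo_tool", "payload": {"targets": [{"hand": -0.2,"x": 0,"y": 0,"z": 0.0,"roll": 0},{"hand": -0.2,"x": 0,"y": 0,"z": 0.1,"roll": 0},{"hand": -0.2,"x": 0,"y": 0,"z": 0.15,"roll": 0},{"hand": -0.2,"x": 0,"y": 0,"z": 0.2,"roll": 0},{"hand": -0.2,"x": 0,"y": 0,"z": 0.2,"roll": 0},{"hand": -0.2,"x": 0,"y": 0,"z": 0.2,"roll": 0}]}}

```text
time: 1.48
tool_pos: [0.4054, 0.2886, 0.1198]
tcp_rot: [0.795, -3.035, 0.002]
wrist_force: [-0.5, 0.4, 0.3]
width: 0.601
grip_force: 0.0
```

```bash
python3 -c "
from h import *
go(.405,.286,.036,29.6)"
```

```text
t 1.48 tcp [0.4054 0.2886 0.1198] poleyaw 29.35 tilt [-0.0039 -0.0021 -1.    ] q6 -1.51 -> xyz [ 0.0026 -0.0041  0.1676] roll -0.0014
```

{"api": "servo_tool", "payload": {"targets": [{"hand": -0.2,"x": 0.003,"y": -0.003,"z": 0.06,"roll": -0.001},{"hand": -0.2,"x": 0.003,"y": -0.003,"z": 0.12,"roll": -0.001},{"hand": -0.2,"x": 0.003,"y": -0.003,"z": 0.168,"roll": -0.001},{"hand": -0.2,"x": 0.003,"y": -0.003,"z": 0.168,"roll": -0.001},{"hand": -0.2,"x": 0.003,"y": -0.003,"z": 0.168,"roll": -0.001}]}}

```text
time: 1.9
tool_pos: [0.4069, 0.2873, 0.0382]
tcp_rot: [0.8, -3.038, -0.0]
wrist_force: [-0.2, 0.4, 1.3]
width: 0.597
grip_force: 0.0
```

```bash
python3 -c "
from h import *
go(.405,.286,.036,29.6)"
```

```text
t 1.9 tcp [0.4069 0.2873 0.0382] poleyaw 29.5 tilt [-2.e-04  0.e+00 -1.e+00] q6 -1.52 -> xyz [ 0.0046 -0.0003  0.0044] roll -0.0005
```

Close with a firm grip.

{"api": "servo_tool", "payload": {"grip_force": 60, "targets": [{"hand": 1,"x": 0.002,"y": 0,"z": 0.003,"roll": 0},{"hand": 1,"x": 0.002,"y": 0,"z": 0.003,"roll": 0},{"hand": 1,"x": 0.002,"y": 0,"z": 0.003,"roll": 0},{"hand": 1,"x": 0.002,"y": 0,"z": 0.003,"roll": 0},{"hand": 1,"x": 0.002,"y": 0,"z": 0.003,"roll": 0},{"hand": 1,"x": 0.002,"y": 0,"z": 0.003,"roll": 0},{"hand": 1,"x": 0.002,"y": 0,"z": 0.003,"roll": 0}]}}

```text
time: 2.48
tool_pos: [0.4076, 0.2872, 0.0382]
tcp_rot: [-0.798, 3.034, 0.002]
wrist_force: [-1.0, 0.9, 7.3]
width: 0.176
grip_force: 59.4
```

```bash
python3 -c "
from h import *
go(.405,.286,.036,29.6); s=bot.read_state(); print(s['width']*85,s['grip_force'])"
```

```text
t 2.48 tcp [0.4076 0.2872 0.0382] poleyaw 29.46 tilt [ 0.0035  0.0025 -1.    ] q6 -1.52 -> xyz [0.0058 0.0004 0.0044] roll -0.0008
14.960873391845007 59.36789095401764
```

{"api": "servo_tool", "payload": {"grip_force": 100, "targets": [{"hand": 1,"x": 0,"y": 0,"z": 0,"roll": 0},{"hand": 1,"x": 0,"y": 0,"z": -0.03,"roll": 0},{"hand": 1,"x": 0,"y": 0,"z": -0.08,"roll": 0},{"hand": 1,"x": 0,"y": 0,"z": -0.15,"roll": 0},{"hand": 1,"x": 0,"y": 0,"z": -0.22,"roll": 0},{"hand": 1,"x": 0,"y": 0,"z": -0.3,"roll": 0},{"hand": 1,"x": 0,"y": 0,"z": -0.37,"roll": 0},{"hand": 1,"x": 0,"y": 0,"z": -0.44,"roll": 0},{"hand": 1,"x": 0,"y": 0,"z": -0.44,"roll": 0}]}}

```text
time: 3.23
tool_pos: [0.4097, 0.2884, 0.2654]
tcp_rot: [-0.795, 3.024, 0.007]
wrist_force: [1.1, 0.1, -1.1]
width: 0.17
grip_force: 97.6
```

```bash
python3 -c "
from h import *
go(.315,.222,.26,-20); s=bot.read_state(); print(s['width']*85,s['grip_force'],s['q'],s['wrist_force'])
read=read_camera('scene'); cv2.imwrite('pics/s2.png',cv2.resize(read[100:320,100:300],None,fx=2.5,fy=2.5)[:,:,::-1])"
```

```text
t 3.23 tcp [0.4097 0.2884 0.2654] poleyaw 29.46 tilt [ 0.0131  0.0083 -0.9999] q6 -1.52 -> xyz [ 0.2305 -0.0225  0.0073] roll 0.2748
14.42584538055304 97.55592942237854 [ 5.63638290e-01 -1.00583300e-01  1.93359514e+00  4.68246384e-05
  1.29304842e+00 -1.52132415e+00] [ 1.14547626  0.13505855 -1.13878567]
```

View pics/s2.png

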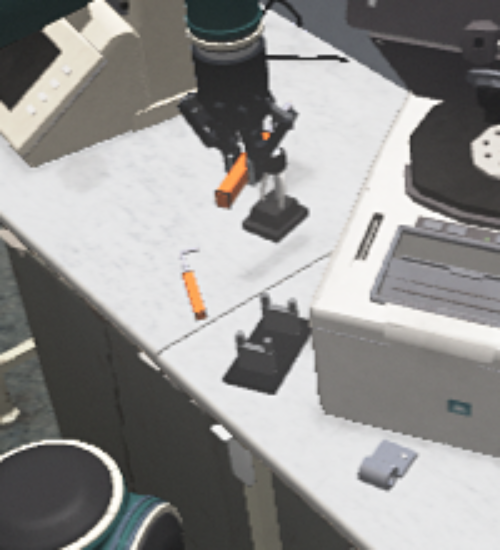

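The pole is up in the gripper, with its orange end at (235,185). The cradle is empty at (270,340), and the stand at (275,215) and bracket are untouched. Now I'll pull back and turn the pole tangential.

{"api": "servo_tool", "payload": {"targets": [{"hand": 1,"x": 0.08,"y": -0.007,"z": 0,"roll": 0},{"hand": 1,"x": 0.16,"y": -0.015,"z": 0,"roll": 0},{"hand": 1,"x": 0.23,"y": -0.022,"z": 0,"roll": 0.03},{"hand": 1,"x": 0.23,"y": -0.022,"z": 0,"roll": 0.065},{"hand": 1,"x": 0.23,"y": -0.022,"z": 0,"roll": 0.1},{"hand": 1,"x": 0.23,"y": -0.022,"z": 0,"roll": 0.14},{"hand": 1,"x": 0.23,"y": -0.022,"z": 0,"roll": 0.18},{"hand": 1,"x": 0.23,"y": -0.022,"z": 0,"roll": 0.22},{"hand": 1,"x": 0.23,"y": -0.022,"z": 0,"roll": 0.26},{"hand": 1,"x": 0.23,"y": -0.022,"z": 0,"roll": 0.3}]}}

```text
time: 4.12
tool_pos: [0.3101, 0.2192, 0.2541]
tcp_rot: [-0.672, -3.067, 0.003]
wrist_force: [-0.1, -0.4, 0.4]
width: 0.165
grip_force: 97.5
```

```bash
python3 -c "
from h import *
go(.382,.05,.28,-83); s=bot.read_state(); print(s['q'],s['wrist_force'])"
```

```text
t 4.12 tcp [0.3101 0.2192 0.2541] poleyaw -24.7 tilt [-0.0023 -0.0014 -1.    ] q6 -0.59 -> xyz [-0.272  -0.2475 -0.0516] roll 0.3239
[ 5.49708937e-01 -3.39511921e-01  2.14449387e+00  5.25473711e-05
  1.33928937e+00 -5.89956203e-01] [-0.14773872 -0.43067818  0.36414484]
```

{"api": "servo_tool", "payload": {"targets": [{"hand": 1,"x": 0,"y": 0,"z": -0.02,"roll": 0.04},{"hand": 1,"x": -0.04,"y": -0.03,"z": -0.05,"roll": 0.08},{"hand": 1,"x": -0.08,"y": -0.055,"z": -0.05,"roll": 0.12},{"hand": 1,"x": -0.12,"y": -0.083,"z": -0.05,"roll": 0.16},{"hand": 1,"x": -0.161,"y": -0.111,"z": -0.05,"roll": 0.2},{"hand": 1,"x": -0.2,"y": -0.155,"z": -0.05,"roll": 0.24},{"hand": 1,"x": -0.235,"y": -0.2,"z": -0.05,"roll": 0.28},{"hand": 1,"x": -0.272,"y": -0.248,"z": -0.05,"roll": 0.32},{"hand": 1,"x": -0.272,"y": -0.248,"z": -0.05,"roll": 0.324}]}}

```text
time: 4.87
tool_pos: [0.3838, 0.0465, 0.2792]
tcp_rot: [2.086, 2.348, -0.006]
wrist_force: [-0.4, 0.6, -0.8]
width: 0.168
grip_force: 97.7
```

```bash
python3 -c "
from h import *
go(.375,-.14,.30,-83);go(.375,-.20,.30,-50); s=bot.read_state(); print(s['q'],s['wrist_force'])"
```

```text
t 4.87 tcp [0.3838 0.0465 0.2792] poleyaw -83.23 tilt [-0.0019 -0.0031 -1.    ] q6 -0.06 -> xyz [-0.3685 -0.0616 -0.0403] roll -0.0013
t 4.87 tcp [0.3838 0.0465 0.2792] poleyaw -83.23 tilt [-0.0019 -0.0031 -1.    ] q6 -0.06 -> xyz [-0.4876 -0.0757 -0.04  ] roll -0.1846
[ 0.05886462 -0.33670301  2.0971672  -0.00304402  1.38324811 -0.0586986 ] [-0.39298514  0.59936269 -0.83103436]
```

```bash
python3 -c "
from h import *
go(.40,-.25,.36,-83);go(.545,-.385,.37,-83)"
```

```text
t 4.87 tcp [0.3838 0.0465 0.2792] poleyaw -83.23 tilt [-0.0019 -0.0031 -1.    ] q6 -0.06 -> xyz [-0.5932 -0.0381 -0.1598] roll -0.0013
t 4.87 tcp [0.3838 0.0465 0.2792] poleyaw -83.23 tilt [-0.0019 -0.0031 -1.    ] q6 -0.06 -> xyz [-0.8955  0.218  -0.1795] roll -0.0013
```

{"api": "servo_tool", "payload": {"targets": [{"hand": 1,"x": -0.08,"y": -0.005,"z": -0.02,"roll": 0},{"hand": 1,"x": -0.16,"y": -0.01,"z": -0.04,"roll": 0},{"hand": 1,"x": -0.24,"y": -0.015,"z": -0.06,"roll": 0},{"hand": 1,"x": -0.32,"y": -0.02,"z": -0.08,"roll": 0},{"hand": 1,"x": -0.4,"y": -0.025,"z": -0.1,"roll": 0},{"hand": 1,"x": -0.48,"y": -0.03,"z": -0.12,"roll": 0},{"hand": 1,"x": -0.55,"y": -0.035,"z": -0.14,"roll": 0},{"hand": 1,"x": -0.595,"y": -0.038,"z": -0.16,"roll": 0},{"hand": 1,"x": -0.65,"y": 0.01,"z": -0.17,"roll": 0},{"hand": 1,"x": -0.71,"y": 0.06,"z": -0.18,"roll": 0}]}}

```text
time: 5.7
tool_pos: [0.4586, -0.2982, 0.3705]
tcp_rot: [-2.076, -2.357, -0.001]
wrist_force: [-0.5, -0.1, -0.9]
width: 0.167
grip_force: 98.0
```

```bash
python3 -c "
from h import *
go(.545,-.385,.37,-83)"
```

```text
t 5.7 tcp [ 0.4586 -0.2982  0.3705] poleyaw -82.73 tilt [-4.e-04  8.e-04 -1.e+00] q6 -0.75 -> xyz [-0.194   0.1495  0.0007] roll 0.0015
```

{"api": "servo_tool", "payload": {"targets": [{"hand": 1,"x": -0.07,"y": 0.05,"z": 0,"roll": 0},{"hand": 1,"x": -0.13,"y": 0.1,"z": 0,"roll": 0},{"hand": 1,"x": -0.19,"y": 0.15,"z": 0,"roll": 0},{"hand": 1,"x": -0.19,"y": 0.15,"z": 0,"roll": 0},{"hand": 1,"x": -0.19,"y": 0.15,"z": 0,"roll": 0},{"hand": 1,"x": -0.19,"y": 0.15,"z": 0,"roll": 0}]}}

```text
time: 6.2
tool_pos: [0.5452, -0.3812, 0.3685]
tcp_rot: [-2.071, -2.357, 0.0]
wrist_force: [-0.6, -0.3, -1.1]
width: 0.169
grip_force: 98.0
```

```bash
python3 -c "
from h import *
s=bot.read_state(); im=read_camera('wrist'); cv2.imwrite('pics/w2.png',im[:,:,::-1]); np.save('w2.npy',np.r_[s['tool_pos'],s['tcp_rot']])
go(.545,-.385,.37,-83)"
```

```text
t 6.25 tcp [ 0.545  -0.381   0.3699] poleyaw -82.62 tilt [-0.0015  0.0015 -1.    ] q6 -0.78 -> xyz [-0.008  -0.0011 -0.0002] roll 0.0021
```

View pics/w2.png

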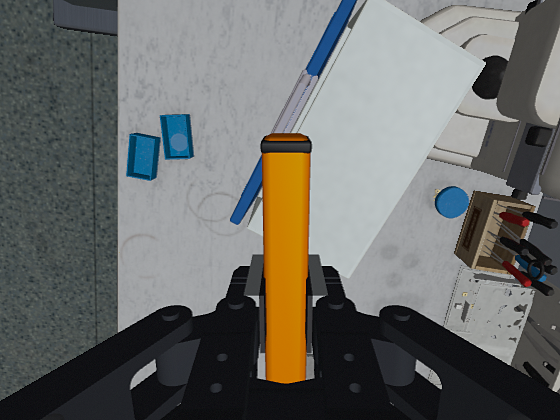

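The wrist view shows the hatch's top edge as a blue strip from (350,0) to (237,222). The grey wire eye is at about (293,97), partly behind the handle's end. I'll enlarge that part.

```bash
python3 -c "
import cv2
T=cv2.imread('pics/w2.png'); S=cv2.imread('pics/scene0.png')
import numpy as np
k=np.zeros((600,800,3),np.uint8); k[:480,:400]=cv2.resize(T[50:170,230:330],None,fx=4,fy=4,interpolation=2)
k[:400,400:]=cv2.resize(S[240:300,380:440],(400,400),interpolation=2)
cv2.imwrite('pics/c3.png',k)"
```

```text
(no output)
```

View pics/c3.png

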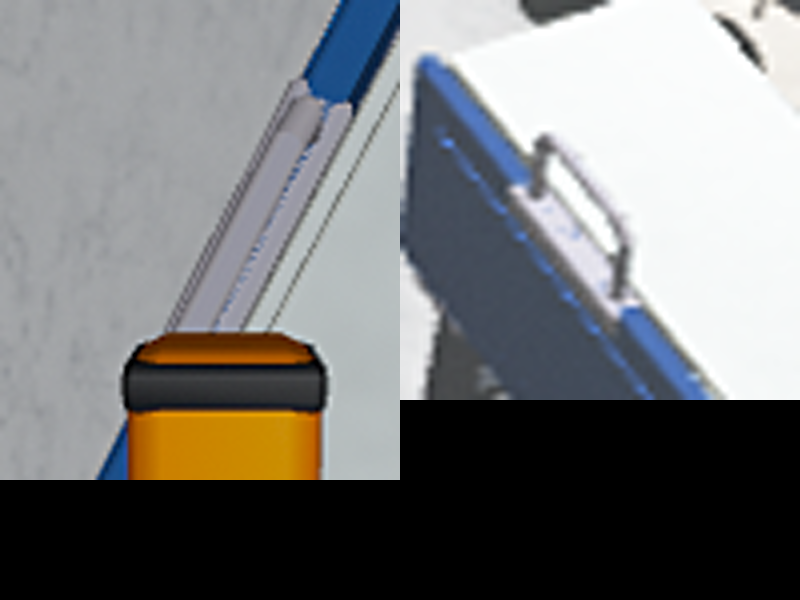

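The enlarged view shows the eye's bar running from about wrist pixel (305,81) to (283,125). In the scene it runs from (401.7,261) to (414.2,276).

```bash
python3 -c "
from h import *
w=np.load('w2.npy'); C=cam('wrist',dict(tool_pos=w[:3],tcp_rot=w[3:])); S=cam('scene')
a,b=onz(C,(305,81.3),.264),onz(C,(282.8,125),.264); print('wrist',a,b,np.degrees(np.arctan2(*(a-b)[[1,0]]))-90)
a2,b2=onz(S,(401.7,261),.264),onz(S,(414.2,276),.264); print('scene',a2,b2,(a2+b2)/2)
print('hatch top strip', onz(C,(352,3),.230),onz(C,(237,222),.230))
m=(a2+b2)/2; d=(a-b)/np.linalg.norm(a-b); print('mid',a+d*np.dot(m-a,d),'perp diff',m-a-d*np.dot(m-a,d))
print('roof corners',[onz(C,u,.224).round(3) for u in((485,63),(350,275),(249,229))])
"
```

```text
wrist [ 0.54625879 -0.29485935  0.264     ] [ 0.53557409 -0.32397517  0.264     ] -20.151725753644882
scene [ 0.54082311 -0.29820705  0.264     ] [ 0.52410607 -0.3444878   0.264     ] [ 0.53246459 -0.32134743  0.264     ]
hatch top strip [ 0.57257992 -0.23766577  0.23      ] [ 0.50829623 -0.40724262  0.23      ]
mid [ 0.5360549  -0.32266497  0.264     ] perp diff [-0.00359031  0.00131754  0.        ]
roof corners [array([ 0.678, -0.263,  0.224]), array([ 0.61 , -0.445,  0.224]), array([ 0.518, -0.414,  0.224])]
```

```bash
python3 -c "
from h import *
go(.437,-.286,.33,-20)"
```

```text
t 6.25 tcp [ 0.545  -0.381   0.3699] poleyaw -82.62 tilt [-0.0015  0.0015 -1.    ] q6 -0.78 -> xyz [ 0.216  -0.1897  0.0804] roll -0.3479
```

{"api": "servo_tool", "payload": {"targets": [{"hand": 1,"x": 0.06,"y": -0.05,"z": 0,"roll": -0.04},{"hand": 1,"x": 0.12,"y": -0.1,"z": 0,"roll": -0.08},{"hand": 1,"x": 0.18,"y": -0.15,"z": 0,"roll": -0.12},{"hand": 1,"x": 0.216,"y": -0.19,"z": 0,"roll": -0.16},{"hand": 1,"x": 0.216,"y": -0.19,"z": 0,"roll": -0.2},{"hand": 1,"x": 0.216,"y": -0.19,"z": 0,"roll": -0.24},{"hand": 1,"x": 0.216,"y": -0.19,"z": 0.02,"roll": -0.28},{"hand": 1,"x": 0.216,"y": -0.19,"z": 0.05,"roll": -0.32},{"hand": 1,"x": 0.216,"y": -0.19,"z": 0.08,"roll": -0.348},{"hand": 1,"x": 0.216,"y": -0.19,"z": 0.08,"roll": -0.348}]}}

```text
time: 7.08
tool_pos: [0.4352, -0.2849, 0.3286]
tcp_rot: [-0.541, -3.092, -0.002]
wrist_force: [-0.8, 0.6, -1.8]
width: 0.166
grip_force: 98.0
```

{"api": "servo_tool", "payload": {"targets": [{"hand": 1,"x": 0,"y": 0,"z": 0,"roll": 0},{"hand": 1,"x": 0,"y": 0,"z": 0,"roll": 0},{"hand": 1,"x": 0,"y": 0,"z": 0,"roll": 0}]}}

```text
time: 7.33
tool_pos: [0.4377, -0.2871, 0.3326]
tcp_rot: [0.548, 3.091, -0.002]
wrist_force: [0.2, -0.7, -1.4]
width: 0.166
grip_force: 98.0
```

```bash
python3 -c "
from h import *
go(.437,-.286,.33,-20)
T=read_camera('top'); S=read_camera('scene')
k=np.zeros((600,800,3),np.uint8); k[:400,:400]=cv2.resize(T[150:230,360:440],(400,400),interpolation=2)
k[:600,400:]=cv2.resize(S[200:320,350:430],(400,600),interpolation=2)
cv2.imwrite('pics/c4.png',k[:,:,::-1])
s=bot.read_state();p=s['tool_pos']
M=R.from_rotvec(s['tcp_rot']).as_matrix(); hx=-M[:,0]
for n in('top','scene'):
  C=cam(n); print(n,'pred rod end',proj(C,p+hx*.123+[0,0,.017]),'tine tip',proj(C,p+hx*.123+[0,0,.017-.034]),'bar',proj(C,[.535,-.321,.264]))
"
```

```text
t 7.33 tcp [ 0.4377 -0.2871  0.3326] poleyaw -20.1 tilt [ 0.0023 -0.0017 -1.    ] q6 -1.85 -> xyz [0.0022 0.0016 0.0052] roll -0.0006
top pred rod end [424.25064748 176.3543653 ] tine tip [420.96716283 179.3773047 ] bar [413.85164781 189.51502527]
scene pred rod end [423.18994159 238.30057624] tine tip [420.43604718 249.47727601] bar [408.41610881 267.72833021]
```

View pics/c4.png

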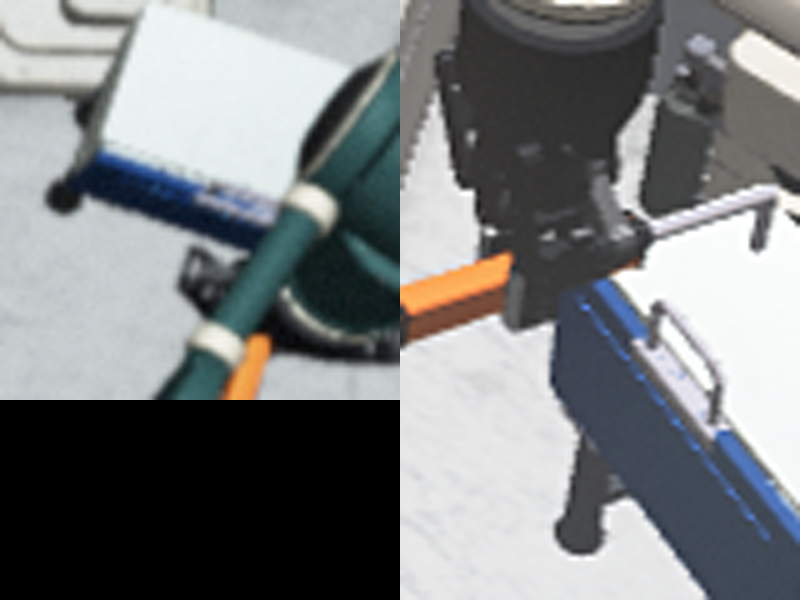

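The scene crop shows the rod's end at scene pixel (424,238) and the tine tip at (422,249), both where predicted. The eye is below and in front at (407,269), so I'll lower the tine behind the bar.

{"api": "servo_tool", "payload": {"targets": [{"hand": 1,"x": 0,"y": 0,"z": 0.03,"roll": 0},{"hand": 1,"x": 0,"y": 0,"z": 0.06,"roll": 0},{"hand": 1,"x": 0,"y": 0,"z": 0.09,"roll": 0},{"hand": 1,"x": 0,"y": 0,"z": 0.12,"roll": 0},{"hand": 1,"x": 0,"y": 0,"z": 0.145,"roll": 0},{"hand": 1,"x": 0,"y": 0,"z": 0.145,"roll": 0},{"hand": 1,"x": 0,"y": 0,"z": 0.145,"roll": 0}]}}

```text
time: 8.02
tool_pos: [0.4373, -0.2869, 0.2579]
tcp_rot: [-0.546, -3.092, -0.001]
wrist_force: [-0.2, -0.3, -0.9]
width: 0.167
grip_force: 98.0
```

```bash
python3 -c "
from h import *
go(.426,-.282,.255,-20)"
```

```text
t 8.02 tcp [ 0.4373 -0.2869  0.2579] poleyaw -20.04 tilt [-1.1e-03  8.0e-04 -1.0e+00] q6 -1.85 -> xyz [0.0245 0.0016 0.0058] roll -0.0002
```

{"api": "servo_tool", "payload": {"targets": [{"hand": 1,"x": 0.024,"y": 0,"z": 0,"roll": 0},{"hand": 1,"x": 0.052,"y": 0,"z": 0,"roll": 0},{"hand": 1,"x": 0.079,"y": 0,"z": 0.006,"roll": 0},{"hand": 1,"x": 0.106,"y": 0,"z": 0.013,"roll": 0},{"hand": 1,"x": 0.131,"y": 0,"z": 0.024,"roll": 0},{"hand": 1,"x": 0.156,"y": 0,"z": 0.037,"roll": 0}]}}

```text
time: 8.52
tool_pos: [0.3646, -0.2607, 0.2417]
tcp_rot: [0.545, 3.089, -0.003]
wrist_force: [2.7, -0.7, -3.0]
width: 0.168
grip_force: 97.8
```

```bash
python3 -c "
from h import *
go(.426,-.282,.255,-20)
S=read_camera('scene')
cv2.imwrite('pics/c5.png',cv2.resize(S[200:320,330:480],(750,600),interpolation=2)[:,:,::-1])"
```

```text
t 8.52 tcp [ 0.3646 -0.2607  0.2417] poleyaw -20.02 tilt [ 0.0041 -0.0025 -1.    ] q6 -1.9 -> xyz [-0.13    0.002  -0.0261] roll -0.0001
```

View pics/c5.png

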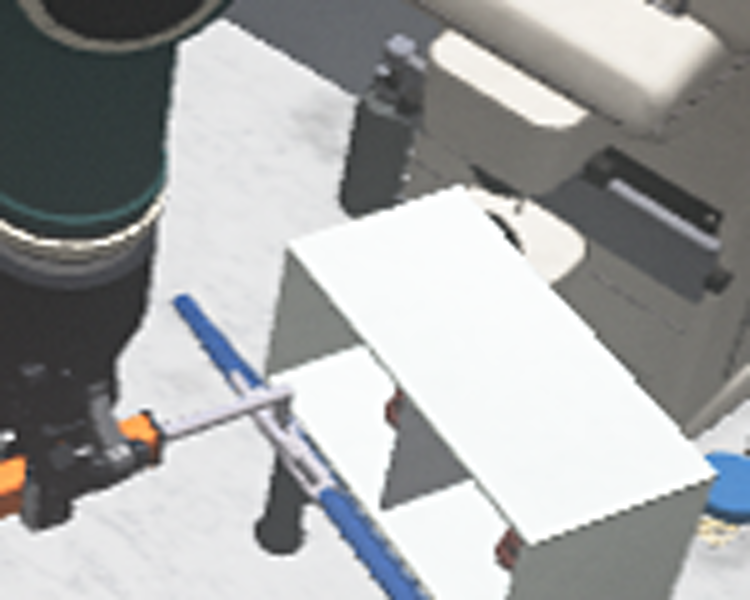

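The tine hangs through the eye at crop (285,400), and the hatch leans out about 0.5 rad. I'll continue along the arc.

{"api": "servo_tool", "payload": {"targets": [{"hand": 1,"x": 0.023,"y": 0,"z": 0.017,"roll": 0},{"hand": 1,"x": 0.045,"y": 0,"z": 0.037,"roll": 0},{"hand": 1,"x": 0.064,"y": 0,"z": 0.059,"roll": 0},{"hand": 1,"x": 0.08,"y": 0,"z": 0.082,"roll": 0},{"hand": 1,"x": 0.093,"y": 0,"z": 0.107,"roll": 0},{"hand": 1,"x": 0.104,"y": 0,"z": 0.132,"roll": 0},{"hand": 1,"x": 0.113,"y": 0,"z": 0.16,"roll": 0},{"hand": 1,"x": 0.118,"y": 0,"z": 0.188,"roll": 0},{"hand": 1,"x": 0.122,"y": 0,"z": 0.215,"roll": 0},{"hand": 1,"x": 0.122,"y": 0,"z": 0.235,"roll": 0}]}}

```text
time: 9.4
tool_pos: [0.3073, -0.24, 0.1223]
tcp_rot: [0.546, 3.092, -0.002]
wrist_force: [0.4, -0.2, 0.7]
width: 0.166
grip_force: 98.1
```

```bash
python3 -c "
from h import *
go(.426,-.282,.255,-20); print(bot.read_state()['wrist_force'])
S=read_camera('scene')
cv2.imwrite('pics/c6.png',cv2.resize(S[220:340,310:460],(750,600),interpolation=2)[:,:,::-1])"
```

```text
t 9.4 tcp [ 0.3073 -0.24    0.1223] poleyaw -20.04 tilt [ 0.0017 -0.0014 -1.    ] q6 -1.95 -> xyz [-0.2523  0.0022 -0.2649] roll -0.0002
[ 0.40439423 -0.16969162  0.67455908]
```

View pics/c6.png

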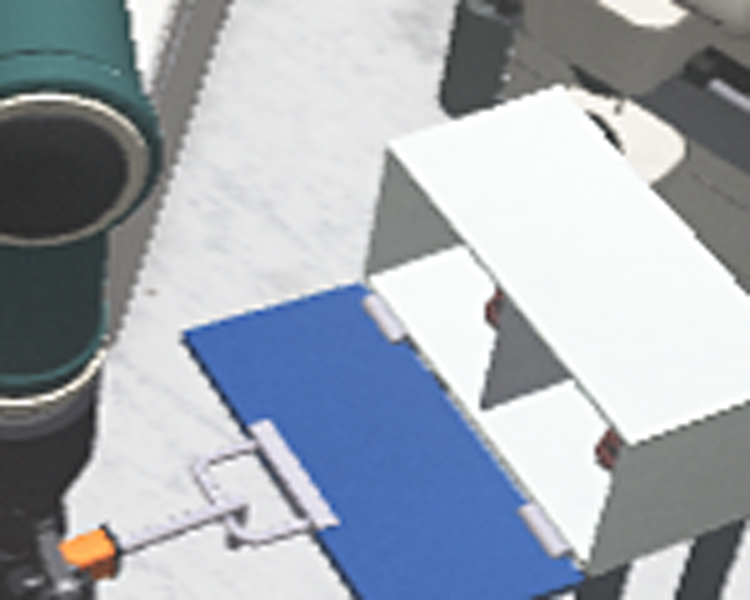

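The hatch lies nearly level, with the tine inside the wire eye near crop (238,515). I'll press gently down a little to reach the stop.

{"api": "servo_tool", "payload": {"targets": [{"hand": 1,"x": 0,"y": 0,"z": 0.006,"roll": 0},{"hand": 1,"x": 0,"y": 0,"z": 0.012,"roll": 0},{"hand": 1,"x": 0,"y": 0,"z": 0.016,"roll": 0},{"hand": 1,"x": 0,"y": 0,"z": 0.02,"roll": 0},{"hand": 1,"x": 0,"y": 0,"z": 0.02,"roll": 0}]}}

```text
time: 9.87
tool_pos: [0.3084, -0.2408, 0.114]
tcp_rot: [0.546, 3.091, -0.003]
wrist_force: [0.2, -0.8, 4.6]
width: 0.163
grip_force: 99.0
```

```bash
python3 -c "
from h import *
go(.426,-.282,.255,-20); s=bot.read_state();print(s['wrist_force'],s['torque'])
S=read_camera('scene');cv2.imwrite('pics/s7.png',S[:,:,::-1])
C=cam('scene'); 
x=np.array([.940,-.342,0]);y=np.array([.342,.94,0])
b0=np.array([.535,-.321,0]); hinge=b0+.005*x+[0,0,.125]
for th in(1.3,1.4,1.45,1.5):
  e=hinge-.105*np.sin(th)*x+.105*np.cos(th)*np.array([0,0,1])-.0045*(np.cos(th)*x+np.sin(th)*np.array([0,0,1]))*0
  b=hinge-.139*np.sin(th)*x+.139*np.cos(th)*np.array([0,0,1])-.005*(np.cos(th)*x+np.sin(th)*np.array([0,0,1]))
  print(th,'corners',proj(C,e+.1*y),proj(C,e-.1*y),'bar',proj(C,b+.022*y),proj(C,b-.022*y))
m=cv2.inRange(cv2.cvtColor(S,cv2.COLOR_RGB2HSV),(100,130,90),(125,255,255)); m[:, :330]=0; m[350:]=0;m[:250]=0;m[:,450:]=0
c=max(cv2.findContours(m,0,1)[0],key=cv2.contourArea); print(cv2.boxPoints(cv2.minAreaRect(c)), c[c[:,0,0].argmin()], c[c[:,0,1].argmax()])
"
```

```text
t 9.87 tcp [ 0.3084 -0.2408  0.114 ] poleyaw -20.02 tilt [ 0.0029 -0.0025 -1.    ] q6 -1.95 -> xyz [-0.2503  0.0027 -0.2812] roll -0.0001
[ 0.24937502 -0.78376535  4.64335501] [-0.29102474 -0.6447953  -0.06399985]
1.3 corners [344.93830786 282.36327375] [389.06099565 346.25808689] bar [348.35421432 309.08263466] [357.81583503 323.33582525]
1.4 corners [343.78635662 285.39968128] [387.54199103 349.32102937] bar [346.90704519 313.10096589] [356.26749228 327.35772018]
1.45 corners [343.35044519 286.87869683] [386.93450257 350.79969078] bar [346.38139436 315.04009005] [355.69517092 329.29445623]
1.5 corners [343.00867409 288.32643986] [386.42958125 352.23806697] bar [345.98796219 316.92589078] [355.25777911 331.17513136]
[[346.3056  287.1428 ]
 [378.8993  265.16098]
 [426.15094 335.2238 ]
 [393.55725 357.2056 ]] [[347 287]] [[388 348]]
```

{"api": "servo_tool", "payload": {"targets": [{"hand": 1,"x": 0,"y": 0,"z": -0.02,"roll": 0},{"hand": 1,"x": 0,"y": 0,"z": -0.04,"roll": 0},{"hand": 1,"x": 0,"y": 0,"z": -0.06,"roll": 0},{"hand": 1,"x": 0,"y": 0,"z": -0.09,"roll": 0},{"hand": 1,"x": 0,"y": 0,"z": -0.12,"roll": 0},{"hand": 1,"x": 0,"y": 0,"z": -0.16,"roll": 0},{"hand": 1,"x": 0,"y": 0,"z": -0.22,"roll": 0},{"hand": 1,"x": 0,"y": 0,"z": -0.28,"roll": 0},{"hand": 1,"x": 0,"y": 0,"z": -0.3,"roll": 0}]}}

```text
time: 10.67
tool_pos: [0.3247, -0.2461, 0.2669]
tcp_rot: [0.539, 3.049, -0.014]
wrist_force: [76.8, -26.6, -55.3]
width: 0.167
grip_force: 106.7
```

```bash
python3 -c "
from h import *
go(.382,-.05,.28,-83); s=bot.read_state();print(s['wrist_force'])
S=read_camera('scene');p=s['tool_pos'];hx=-R.from_rotvec(s['tcp_rot']).as_matrix()[:,0]
C=cam('scene');print('pred corner',proj(C,p+hx*.123+[0,0,.017]),'tip',proj(C,p+hx*.123+[0,0,-.017]))
cv2.imwrite('pics/c8.png',cv2.resize(S[220:360,300:475],(750,600),interpolation=2)[:,:,::-1])"
```

```text
t 10.67 tcp [ 0.3247 -0.2461  0.2669] poleyaw -20.05 tilt [ 0.0434 -0.0171 -0.9989] q6 -1.95 -> xyz [ 0.0256  0.4077 -0.0279] roll 0.3497
[ 76.77941923 -26.62651486 -55.28618656]
pred corner [371.14833806 273.9772919 ] tip [369.41278407 284.42346662]
```

View pics/c8.png

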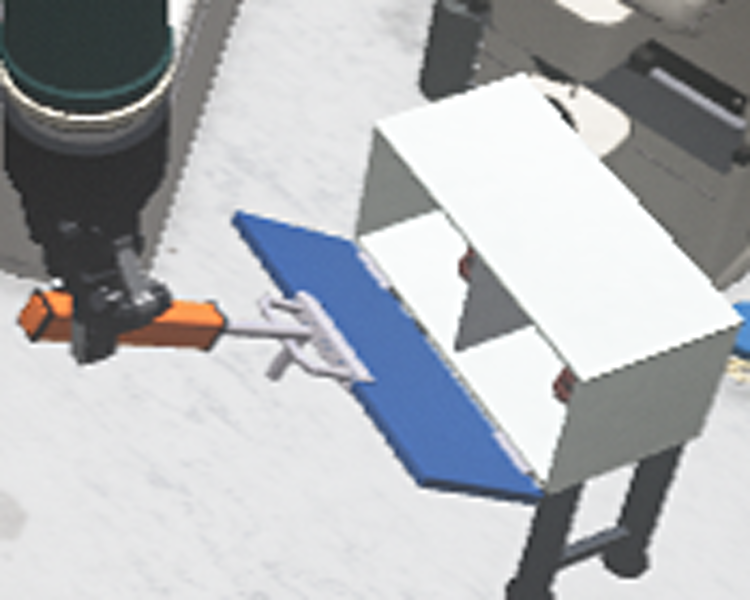

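The tine jammed on the bar while lifting: the hatch was dragged up to crop (300,300) and the pole tilted nose-down in the grip, with 95 N on the wrist. I'll relieve it at once by going forward and a little down.

{"api": "servo_tool", "payload": {"targets": [{"hand": 1,"x": -0.025,"y": 0,"z": 0.005,"roll": 0},{"hand": 1,"x": -0.045,"y": 0,"z": 0.012,"roll": 0},{"hand": 1,"x": -0.05,"y": 0,"z": 0.025,"roll": 0}]}}

```text
time: 10.97
tool_pos: [0.3313, -0.2484, 0.2505]
tcp_rot: [-0.545, -3.094, 0.001]
wrist_force: [0.6, 0.7, 0.7]
width: 0.167
grip_force: 115.5
```

```bash
python3 -c "
from h import *
go(.382,-.05,.28,-83); s=bot.read_state();print(s['wrist_force'],s['torque'])"
```

```text
t 10.97 tcp [ 0.3313 -0.2484  0.2505] poleyaw -19.98 tilt [-1.e-04 -3.e-04 -1.e+00] q6 -1.93 -> xyz [ 0.0402  0.4075 -0.0592] roll 0.3501
[0.6337239  0.71595159 0.70417506] [ 0.00222367 -0.09535078 -0.0249472 ]
```

The force is gone. I've used up my picture views (one over, in fact), so from here I measure by numbers only: first the pole's pitch in the grip, by casting handle pixels onto the vertical plane through the pole.

```bash
cat >> h.py <<'E'
def onplane(C,uv,p,n):
    e,d=ray(C,uv); return e+d*np.dot(p-e,n)/np.dot(d,n)
def pitch(im,C,p,hx):
    "orange handle axis in the vertical plane through the pole; nose-up positive, deg"
    u=proj(C,p+[0,0,.017]); 
    m=cv2.inRange(cv2.cvtColor(im,cv2.COLOR_RGB2HSV),(5,130,60),(20,255,255))
    v,x=np.nonzero(m); k=np.hypot(x-u[0],v-u[1])<45; P=np.c_[x,v][k].astype(float)
    n=np.cross(hx,[0,0,1]); W=np.array([onplane(C,q,p,n)-p for q in P]); A=np.c_[W@hx,W[:,2]]
    c=A.mean(0); d=np.linalg.svd(A-c)[2][0]; d*=np.sign(d[0])
    t=(A-c)@d; return len(P),np.round(np.degrees(np.arctan2(d[1],d[0])),1),'mean',c.round(4),'extent',t.min().round(4),t.max().round(4)
E
python3 -c "
from h import *
C=cam('scene'); hx=np.array([.9397,-.342,0])
print(pitch(cv2.imread('pics/s7.png')[:,:,::-1],C,np.array([.3084,-.2408,.114]),hx))
s=bot.read_state(); S=read_camera('scene'); cv2.imwrite('pics/s9.png',S[:,:,::-1]); print(pitch(S,C,s['tool_pos'],hx))
W=read_camera('wrist'); cv2.imwrite('pics/w9.png',W[:,:,::-1])
T=cv2.imread('pics/w2.png')[:,:,::-1]
for im in(T,W):
  c=max(blobs(im,(5,130,100),(20,255,255),150),key=cv2.contourArea); print(cv2.boundingRect(c))
  m=cv2.inRange(cv2.cvtColor(im,cv2.COLOR_RGB2HSV),(5,130,60),(20,255,255)); print([(r,int((m[r]>0).sum())) for r in range(60,240,12)])
# blue hatch corners
m=cv2.inRange(cv2.cvtColor(S,cv2.COLOR_RGB2HSV),(100,130,90),(125,255,255)); m[:, :330]=0; m[355:]=0;m[:230]=0;m[:,450:]=0
c=max(cv2.findContours(m,0,1)[0],key=cv2.contourArea); print(c[c[:,0,0].argmin()], c[c[:,0,1].argmax()],c[c[:,0,1].argmin()])
x=np.array([.940,-.342,0]);y=np.array([.342,.94,0]);h=np.array([.5397,-.3227,.125])
for th in np.arange(.5,1.51,.1): e=h-.105*np.sin(th)*x+[0,0,.105*np.cos(th)]; print(round(th,1),proj(C,e+.1*y).round(0),proj(C,e-.1*y).round(0))
"
```

```text
(274, np.float64(3.5), 'mean', array([-0.0132,  0.0177]), 'extent', np.float64(-0.0484), np.float64(0.0697))
(146, np.float64(-30.4), 'mean', array([0.0168, 0.0097]), 'extent', np.float64(-0.0575), np.float64(0.0736))
(262, 153, 48, 231)
[(60, 0), (72, 0), (84, 0), (96, 0), (108, 0), (120, 0), (132, 0), (144, 0), (156, 36), (168, 38), (180, 41), (192, 40), (204, 44), (216, 46), (228, 46)]
(262, 278, 49, 106)
[(60, 0), (72, 0), (84, 0), (96, 0), (108, 0), (120, 0), (132, 0), (144, 0), (156, 0), (168, 0), (180, 0), (192, 0), (204, 0), (216, 0), (228, 43)]
[[352 274]] [[422 335]] [[353 273]]
0.5 [366. 258.] [413. 321.]
0.6 [362. 261.] [410. 324.]
0.7 [359. 264.] [406. 327.]
0.8 [356. 267.] [402. 330.]
0.9 [353. 270.] [399. 333.]
1.0 [351. 273.] [396. 337.]
1.1 [348. 276.] [393. 340.]
1.2 [346. 279.] [391. 343.]
1.3 [345. 282.] [389. 346.]
1.4 [344. 285.] [388. 349.]
1.5 [343. 288.] [386. 352.]
```

The pole is pitched about 30° nose-down and has slid about 25 mm forward in the grip. The hatch stands near 1.0 rad with the tine still through the eye. I'll swing it down again with the hook kept in, then draw the hook out along the tine's own axis.

{"api": "servo_tool", "payload": {"grip_force": 100, "targets": [{"hand": 1,"x": 0.016,"y": 0,"z": 0.012,"roll": 0},{"hand": 1,"x": 0.026,"y": 0,"z": 0.03,"roll": 0},{"hand": 1,"x": 0.036,"y": 0,"z": 0.05,"roll": 0},{"hand": 1,"x": 0.044,"y": 0,"z": 0.07,"roll": 0},{"hand": 1,"x": 0.052,"y": 0,"z": 0.09,"roll": 0},{"hand": 1,"x": 0.056,"y": 0,"z": 0.11,"roll": 0}]}}

```text
time: 11.57
tool_pos: [0.3037, -0.2383, 0.1937]
tcp_rot: [0.547, 3.092, -0.0]
wrist_force: [1.4, -0.7, 4.6]
width: 0.165
grip_force: 115.5
```

```bash
cat > m.py <<'E'
from h import *
C=cam('scene'); s=bot.read_state(); S=read_camera('scene'); p=s['tool_pos']
M=R.from_rotvec(s['tcp_rot']).as_matrix(); hx=-M[:,0]; hx[2]=0; hx/=np.linalg.norm(hx)
print('t',s['time'],'tcp',p.round(4),'F',s['wrist_force'].round(1),'cabx',round(float((p-[.5397,-.3227,0])@[.94,-.342,0]),4))
print(pitch(S,C,p,hx))
m=cv2.inRange(cv2.cvtColor(S,cv2.COLOR_RGB2HSV),(100,130,90),(125,255,255)); m[:, :330]=0; m[362:]=0;m[:230]=0;m[:,450:]=0
c=max(cv2.findContours(m,0,1)[0],key=cv2.contourArea); print('hatch corner',c[c[:,0,0].argmin()])
E
python3 m.py
```

```text
t 11.5667 tcp [ 0.3037 -0.2383  0.1937] F [ 1.4 -0.7  4.6] cabx -0.2507
(153, np.float64(-31.0), 'mean', array([0.0192, 0.0064]), 'extent', np.float64(-0.0612), np.float64(0.0713))
hatch corner [[347 287]]
```

{"api": "servo_tool", "payload": {"targets": [{"hand": 1,"x": 0,"y": 0,"z": 0,"roll": 0},{"hand": 1,"x": 0,"y": 0,"z": 0,"roll": 0},{"hand": 1,"x": -0.007,"y": 0,"z": -0.011,"roll": 0},{"hand": 1,"x": -0.014,"y": 0,"z": -0.022,"roll": 0},{"hand": 1,"x": -0.021,"y": 0,"z": -0.033,"roll": 0},{"hand": 1,"x": -0.028,"y": 0,"z": -0.044,"roll": 0}]}}

```text
time: 12.12
tool_pos: [0.3174, -0.2433, 0.2174]
tcp_rot: [-0.546, -3.093, -0.0]
wrist_force: [-0.3, -0.4, -1.1]
width: 0.164
grip_force: 114.9
```

```bash
python3 m.py
```

```text
t 12.1167 tcp [ 0.3174 -0.2433  0.2174] F [-0.3 -0.4 -1.1] cabx -0.2362
(144, np.float64(-31.2), 'mean', array([0.0179, 0.0088]), 'extent', np.float64(-0.0589), np.float64(0.0737))
hatch corner [[347 286]]
```

Free so far, and the hatch is still at its stop. Continuing out, then up.

{"api": "servo_tool", "payload": {"targets": [{"hand": 1,"x": -0.008,"y": 0,"z": -0.013,"roll": 0},{"hand": 1,"x": -0.016,"y": 0,"z": -0.026,"roll": 0},{"hand": 1,"x": -0.025,"y": 0,"z": -0.04,"roll": 0},{"hand": 1,"x": -0.033,"y": 0,"z": -0.053,"roll": 0},{"hand": 1,"x": -0.04,"y": 0,"z": -0.07,"roll": 0},{"hand": 1,"x": -0.04,"y": 0,"z": -0.1,"roll": 0},{"hand": 1,"x": -0.04,"y": 0,"z": -0.16,"roll": 0},{"hand": 1,"x": -0.04,"y": 0,"z": -0.2,"roll": 0}]}}

```text
time: 12.83
tool_pos: [0.3364, -0.2503, 0.319]
tcp_rot: [0.546, 3.093, -0.001]
wrist_force: [-0.3, 0.4, -1.4]
width: 0.162
grip_force: 115.1
```

```bash
python3 m.py; python3 -c "
from h import *
go(.39,-.055,.28,-83)"
```

```text
t 12.8333 tcp [ 0.3364 -0.2503  0.319 ] F [-0.3  0.4 -1.4] cabx -0.2159
(202, np.float64(-30.5), 'mean', array([0.0183, 0.007 ]), 'extent', np.float64(-0.0598), np.float64(0.0693))
hatch corner [[347 286]]
t 12.88 tcp [ 0.3381 -0.2518  0.3237] poleyaw -20.02 tilt [ 0.0065 -0.0055 -1.    ] q6 -1.92 -> xyz [0.0379 0.4055 0.0859] roll 0.3499
```

{"api": "servo_tool", "payload": {"targets": [{"hand": 1,"x": 0,"y": 0.02,"z": 0,"roll": 0.04},{"hand": 1,"x": 0,"y": 0.06,"z": 0,"roll": 0.08},{"hand": 1,"x": 0.005,"y": 0.12,"z": 0.02,"roll": 0.12},{"hand": 1,"x": 0.01,"y": 0.18,"z": 0.03,"roll": 0.16},{"hand": 1,"x": 0.015,"y": 0.24,"z": 0.04,"roll": 0.2},{"hand": 1,"x": 0.02,"y": 0.3,"z": 0.05,"roll": 0.24},{"hand": 1,"x": 0.03,"y": 0.36,"z": 0.06,"roll": 0.28},{"hand": 1,"x": 0.038,"y": 0.405,"z": 0.07,"roll": 0.315},{"hand": 1,"x": 0.038,"y": 0.405,"z": 0.086,"roll": 0.35},{"hand": 1,"x": 0.038,"y": 0.405,"z": 0.086,"roll": 0.35}]}}

```text
time: 13.72
tool_pos: [0.387, -0.0514, 0.2725]
tcp_rot: [-2.083, -2.349, 0.001]
wrist_force: [-0.0, -0.1, -1.6]
width: 0.166
grip_force: 115.1
```

```bash
python3 m.py
python3 - <<'E'
from h import *
go(.39,-.055,.11,-83)
# rod/tine check against bench free space: saturated / dark things near the tine spot
T=cv2.imread('pics/top0.png')[:,:,::-1]; C=cam('top')
for p in((.40,-.18,0),(.405,-.21,0),(.39,-.055,0),(.33,-.1,0)): u=proj(C,p); print(p,u.round(),T[int(u[1])-3:int(u[1])+4,int(u[0])-3:int(u[0])+4].reshape(-1,3).mean(0).round())
E
```

```text
t 13.7167 tcp [ 0.387  -0.0514  0.2725] F [-0.  -0.1 -1.6] cabx -0.2363
(298, np.float64(-36.9), 'mean', array([ 0.0365, -0.0058]), 'extent', np.float64(-0.0667), np.float64(0.0404))
hatch corner [[347 286]]
t 13.77 tcp [ 0.3872 -0.0521  0.273 ] poleyaw -83.17 tilt [-1.6e-03  4.0e-04 -1.0e+00] q6 -0.32 -> xyz [-0.0065  0.0054  0.3261] roll -0.001
(0.4, -0.18, 0) [356. 245.] [187. 192. 193.]
(0.405, -0.21, 0) [365. 243.] [186. 192. 193.]
(0.39, -0.055, 0) [321. 247.] [188. 193. 194.]
(0.33, -0.1, 0) [334. 264.] [186. 192. 193.]
```

{"api": "servo_tool", "payload": {"grip_force": 25, "targets": [{"hand": 1,"x": -0.006,"y": 0.005,"z": 0.06,"roll": 0},{"hand": 1,"x": -0.006,"y": 0.005,"z": 0.13,"roll": 0},{"hand": 1,"x": -0.006,"y": 0.005,"z": 0.2,"roll": 0},{"hand": 1,"x": -0.006,"y": 0.005,"z": 0.26,"roll": 0},{"hand": 1,"x": -0.006,"y": 0.005,"z": 0.3,"roll": 0},{"hand": 1,"x": -0.006,"y": 0.005,"z": 0.31,"roll": 0},{"hand": 1,"x": -0.006,"y": 0.005,"z": 0.31,"roll": 0}]}}

```text
time: 14.35
tool_pos: [0.3891, -0.0559, 0.1175]
tcp_rot: [-2.08, -2.351, 0.003]
wrist_force: [-0.6, 0.8, -1.4]
width: 0.172
grip_force: 115.3
```

```bash
python3 m.py
```

```text
t 14.35 tcp [ 0.3891 -0.0559  0.1175] F [-0.6  0.8 -1.4] cabx -0.2328
(232, np.float64(-39.5), 'mean', array([ 0.0358, -0.0048]), 'extent', np.float64(-0.0486), np.float64(0.0415))
hatch corner [[347 286]]
```

{"api": "servo_tool", "payload": {"grip_force": 25, "targets": [{"hand": 1,"x": 0,"y": 0,"z": 0.01,"roll": 0},{"hand": 1,"x": 0,"y": 0,"z": 0.02,"roll": 0},{"hand": 1,"x": 0,"y": 0,"z": 0.03,"roll": 0},{"hand": 1,"x": 0,"y": 0,"z": 0.04,"roll": 0},{"hand": 1,"x": 0,"y": 0,"z": 0.05,"roll": 0},{"hand": 1,"x": 0,"y": 0,"z": 0.06,"roll": 0}]}}

```text
time: 14.9
tool_pos: [0.3909, -0.0556, 0.0892]
tcp_rot: [-2.083, -2.352, -0.002]
wrist_force: [-2.7, 9.9, 19.4]
width: 0.162
grip_force: 117.8
```

```bash
python3 m.py
```

```text
t 14.9 tcp [ 0.3909 -0.0556  0.0892] F [-2.7  9.9 19.4] cabx -0.2312
(227, np.float64(-37.5), 'mean', array([ 0.037, -0.005]), 'extent', np.float64(-0.0489), np.float64(0.0413))
hatch corner [[347 286]]
```

{"api": "servo_tool", "payload": {"grip_force": 25, "targets": [{"hand": 0.66,"x": 0,"y": 0,"z": -0.01,"roll": 0},{"hand": 0.66,"x": 0,"y": 0,"z": -0.01,"roll": 0},{"hand": 0.66,"x": 0,"y": 0,"z": -0.01,"roll": 0}]}}

```text
time: 15.2
tool_pos: [0.3906, -0.0561, 0.0939]
tcp_rot: [2.082, 2.352, 0.0]
wrist_force: [0.7, 0.7, -1.8]
width: 0.172
grip_force: 75.5
```

```bash
python3 m.py; python3 -c "
from h import *
s=bot.read_state(); print(s['width'],s['grip_force'])"
```

```text
t 15.2 tcp [ 0.3906 -0.0561  0.0939] F [ 0.7  0.7 -1.8] cabx -0.2313
(232, np.float64(-36.7), 'mean', array([ 0.036 , -0.0039]), 'extent', np.float64(-0.0483), np.float64(0.0421))
hatch corner [[347 286]]
0.17314269732898735 75.47996520996094
```

{"api": "servo_tool", "payload": {"grip_force": 25, "targets": [{"hand": 0.65,"x": 0,"y": 0,"z": 0,"roll": 0},{"hand": 0.65,"x": 0,"y": 0,"z": 0,"roll": 0},{"hand": 0.65,"x": 0,"y": 0,"z": 0.01,"roll": 0}]}}

```text
time: 15.5
tool_pos: [0.3911, -0.0562, 0.0894]
tcp_rot: [2.081, 2.351, 0.001]
wrist_force: [0.3, 1.6, 2.7]
width: 0.174
grip_force: 54.6
```

```bash
python3 m.py; python3 -c "
from h import *
s=bot.read_state(); print(s['width'],s['grip_force'])"
```

```text
t 15.5 tcp [ 0.3911 -0.0562  0.0894] F [0.3 1.6 2.7] cabx -0.2308
(232, np.float64(-37.2), 'mean', array([ 0.0372, -0.0035]), 'extent', np.float64(-0.0495), np.float64(0.0423))
hatch corner [[347 286]]
0.1774328284566867 54.290329813957214
```

{"api": "servo_tool", "payload": {"grip_force": 25, "targets": [{"hand": 0.637,"x": 0,"y": 0,"z": 0,"roll": 0},{"hand": 0.637,"x": 0,"y": 0,"z": 0.005,"roll": 0},{"hand": 0.637,"x": 0.002,"y": 0,"z": 0.015,"roll": 0},{"hand": 0.637,"x": 0.006,"y": 0,"z": 0.025,"roll": 0},{"hand": 0.637,"x": 0.01,"y": 0,"z": 0.035,"roll": 0},{"hand": 0.637,"x": 0.014,"y": 0,"z": 0.045,"roll": 0}]}}

```text
time: 16.05
tool_pos: [0.3901, -0.0485, 0.0665]
tcp_rot: [2.082, 2.352, 0.002]
wrist_force: [-0.9, 3.5, 3.5]
width: 0.187
grip_force: 25.4
```

```bash
python3 m.py; python3 -c "
from h import *
s=bot.read_state(); print(s['width'],s['grip_force'])"
```

```text
t 16.05 tcp [ 0.3901 -0.0485  0.0665] F [-0.9  3.5  3.5] cabx -0.2344
(222, np.float64(-22.3), 'mean', array([0.0389, 0.0037]), 'extent', np.float64(-0.0432), np.float64(0.04))
hatch corner [[347 286]]
0.18479857606867137 25.233729779720306
```

{"api": "servo_tool", "payload": {"targets": [{"hand": 0.637,"x": 0.002,"y": 0,"z": 0.012,"roll": 0},{"hand": 0.637,"x": 0.005,"y": 0,"z": 0.024,"roll": 0},{"hand": 0.637,"x": 0.008,"y": 0,"z": 0.036,"roll": 0},{"hand": 0.637,"x": 0.011,"y": 0,"z": 0.048,"roll": 0},{"hand": 0.637,"x": 0.014,"y": 0,"z": 0.06,"roll": 0},{"hand": 0.637,"x": 0.016,"y": 0,"z": 0.072,"roll": 0},{"hand": 0.637,"x": 0.016,"y": 0,"z": 0.082,"roll": 0},{"hand": 0.637,"x": 0.016,"y": 0,"z": 0.082,"roll": 0}]}}

```text
time: 16.77
tool_pos: [0.3876, -0.0413, 0.0239]
tcp_rot: [-2.08, -2.352, 0.003]
wrist_force: [-0.2, -1.5, -0.2]
width: 0.187
grip_force: 24.5
```

```bash
python3 m.py; python3 -c "
from h import *
s=bot.read_state(); print(s['width'],s['grip_force'])"
```

```text
t 16.7667 tcp [ 0.3876 -0.0413  0.0239] F [-0.2 -1.5 -0.2] cabx -0.2393
(201, np.float64(-1.9), 'mean', array([0.0414, 0.0164]), 'extent', np.float64(-0.0399), np.float64(0.0444))
hatch corner [[347 286]]
0.18364475613119086 24.36551123857498
```

{"api": "servo_tool", "payload": {"grip_force": 50, "targets": [{"hand": 0.65,"x": 0,"y": 0,"z": 0,"roll": 0},{"hand": 0.65,"x": 0,"y": 0,"z": 0,"roll": 0},{"hand": 0.65,"x": 0,"y": 0,"z": -0.05,"roll": 0},{"hand": 0.65,"x": 0,"y": 0,"z": -0.12,"roll": 0},{"hand": 0.65,"x": 0,"y": 0,"z": -0.19,"roll": 0},{"hand": 0.65,"x": 0,"y": 0,"z": -0.27,"roll": 0},{"hand": 0.65,"x": 0,"y": 0,"z": -0.35,"roll": 0},{"hand": 0.65,"x": 0,"y": 0,"z": -0.43,"roll": 0},{"hand": 0.65,"x": 0,"y": 0,"z": -0.5,"roll": 0},{"hand": 0.65,"x": 0,"y": 0,"z": -0.5,"roll": 0}]}}

```text
time: 17.65
tool_pos: [0.3928, -0.0419, 0.2842]
tcp_rot: [2.074, 2.343, 0.012]
wrist_force: [0.3, 0.3, -0.6]
width: 0.184
grip_force: 28.3
```

```bash
python3 m.py
python3 - <<'E'
from h import *
s=bot.read_state(); print(s['width'],s['grip_force'],s['q'])
W=read_camera('wrist'); cv2.imwrite('pics/w10.png',W[:,:,::-1])
T=cv2.imread('pics/w2.png')[:,:,::-1]; w=np.load('w2.npy')
for im,p,r in((T,w[:3],w[3:]),(W,s['tool_pos'],s['tcp_rot'])):
    m=cv2.inRange(cv2.cvtColor(im,cv2.COLOR_RGB2HSV),(5,130,100),(20,255,255)); k=[y for y in range(420) if (m[y,250:320]>0).sum()>20]
    C=cam('wrist',dict(tool_pos=p,tcp_rot=r)); M=R.from_rotvec(r).as_matrix()
    out=[]
    for y in(k[0],k[0]+20):
        x=np.nonzero(m[y,250:320])[0]+250; out+=[(y,x.min(),x.max())]
    q=onz(C,((x.min()+x.max())/2,k[0]),p[2]+.027); print(out,'rear end, tool frame',(M.T@(q-p)).round(4))
go(.36,.135,.28,-69); go(.31,.219,.28,-25)
E
```

```text
t 17.65 tcp [ 0.3928 -0.0419  0.2842] F [ 0.3  0.3 -0.6] cabx -0.2341
(278, np.float64(-3.9), 'mean', array([0.0406, 0.0158]), 'extent', np.float64(-0.058), np.float64(0.0458))
hatch corner [[347 286]]
0.18498392491436205 28.332888185977936 [-1.69492572e-01 -3.31503596e-01  2.09134679e+00  8.45008901e-05
  1.37147336e+00 -2.91023985e-01]
[(137, np.int64(270), np.int64(305)), (157, np.int64(262), np.int64(309))] rear end, tool frame [ 0.0614 -0.0003 -0.0268]Traceback (most recent call last):
  File "<stdin>", line 10, in <module>
    return umr_minimum(a, axis, None, out, keepdims, initial, where)
ValueError: zero-size array to reduction operation minimum which has no identity
```

Run:
```python
from h import *
s=bot.read_state(); W=cv2.imread('pics/w10.png')[:,:,::-1]
m=cv2.inRange(cv2.cvtColor(W,cv2.COLOR_RGB2HSV),(5,130,60),(20,255,255)); k=[y for y in range(420) if (m[y,250:320]>0).sum()>20]
print(k[0],[b-a for a,b in zip(k,k[1:]) if b-a>1],[y for y,z in zip(k,k[1:]) if z-y>1],k[-1])
p=s['tool_pos'];C=cam('wrist',s);M=R.from_rotvec(s['tcp_rot']).as_matrix()
print('rear',(M.T@(onz(C,(287,k[0]),p[2]+.027)-p)).round(4))
go(.36,.135,.28,-69); go(.31,.219,.28,-25)
```

```text
209 [11] [228] 381
rear [ 0.0379  0.0003 -0.027 ]
t 17.75 tcp [ 0.3896 -0.0414  0.2773] poleyaw -83.03 tilt [ 4.6e-03 -8.0e-04 -1.0e+00] q6 -0.29 -> xyz [ 0.3573 -0.016  -0.0059] roll -0.078
t 17.75 tcp [ 0.3896 -0.0414  0.2773] poleyaw -83.03 tilt [ 4.6e-03 -8.0e-04 -1.0e+00] q6 -0.29 -> xyz [ 0.5362 -0.0948 -0.0065] roll -0.3224
```

{"api": "servo_tool", "payload": {"targets": [{"hand": 0.65,"x": 0.05,"y": 0,"z": 0,"roll": 0},{"hand": 0.65,"x": 0.12,"y": -0.004,"z": 0,"roll": -0.02},{"hand": 0.65,"x": 0.19,"y": -0.008,"z": 0,"roll": -0.04},{"hand": 0.65,"x": 0.26,"y": -0.012,"z": 0,"roll": -0.07},{"hand": 0.65,"x": 0.31,"y": -0.014,"z": 0,"roll": -0.11},{"hand": 0.65,"x": 0.357,"y": -0.016,"z": 0,"roll": -0.15},{"hand": 0.65,"x": 0.42,"y": -0.042,"z": 0,"roll": -0.19},{"hand": 0.65,"x": 0.48,"y": -0.07,"z": 0,"roll": -0.23},{"hand": 0.65,"x": 0.536,"y": -0.095,"z": 0,"roll": -0.27},{"hand": 0.65,"x": 0.536,"y": -0.095,"z": 0,"roll": -0.31}]}}

```text
time: 18.58
tool_pos: [0.3048, 0.222, 0.2725]
tcp_rot: [-0.727, -3.051, 0.002]
wrist_force: [0.7, 0.3, -1.5]
width: 0.185
grip_force: 28.3
```

```bash
python3 -c "
from h import *
go(.31,.219,.26,29.5);go(.393,.279,.26,29.5);s=bot.read_state();print(s['wrist_force'],s['q'][5])"
```

```text
t 18.58 tcp [0.3048 0.222  0.2725] poleyaw -26.8 tilt [-5.8e-03  1.0e-04 -1.0e+00] q6 -0.54 -> xyz [-0.0121 -0.0007  0.0249] roll -0.3128
t 18.58 tcp [0.3048 0.222  0.2725] poleyaw -26.8 tilt [-5.8e-03  1.0e-04 -1.0e+00] q6 -0.54 -> xyz [-0.1062  0.1813  0.0239] roll -0.3128
[ 0.67277096  0.27033453 -1.49650543] -0.5432022418833462
```

{"api": "servo_tool", "payload": {"targets": [{"hand": 0.65,"x": 0,"y": 0,"z": 0,"roll": -0.04},{"hand": 0.65,"x": 0,"y": 0,"z": 0,"roll": -0.08},{"hand": 0.65,"x": 0,"y": 0,"z": 0,"roll": -0.12},{"hand": 0.65,"x": 0,"y": 0,"z": 0,"roll": -0.16},{"hand": 0.65,"x": 0,"y": 0,"z": 0,"roll": -0.2},{"hand": 0.65,"x": 0,"y": 0,"z": 0,"roll": -0.24},{"hand": 0.65,"x": -0.03,"y": 0.05,"z": 0,"roll": -0.28},{"hand": 0.65,"x": -0.07,"y": 0.12,"z": 0,"roll": -0.313},{"hand": 0.65,"x": -0.106,"y": 0.181,"z": 0.02,"roll": -0.313},{"hand": 0.65,"x": -0.106,"y": 0.181,"z": 0.02,"roll": -0.313}]}}

```text
time: 19.42
tool_pos: [0.4, 0.2762, 0.2594]
tcp_rot: [0.782, -3.037, 0.003]
wrist_force: [-0.4, -1.7, -1.2]
width: 0.18
grip_force: 28.3
```

{"api": "servo_tool", "payload": {"targets": [{"hand": 0.65,"x": 0,"y": 0,"z": 0,"roll": 0},{"hand": 0.65,"x": 0,"y": 0,"z": 0,"roll": 0}]}}

```text
time: 19.58
tool_pos: [0.396, 0.274, 0.2626]
tcp_rot: [0.782, -3.037, 0.003]
wrist_force: [-0.0, 1.0, -1.2]
width: 0.183
grip_force: 28.3
```

```bash
python3 m.py
python3 - <<'E'
from h import *
go(.393,.279,.09,29.5)
s=bot.read_state(); W=read_camera('wrist'); C=cam('wrist',s); p=s['tool_pos']; M=R.from_rotvec(s['tcp_rot']).as_matrix()
m=(W.max(2)<70).astype(np.uint8)*255; 
# expected plate outline in the wrist image
ct=np.array([.409,.287,.008]);a=np.radians(29.3);ex=np.array([np.cos(a),np.sin(a),0]);ey=np.array([-np.sin(a),np.cos(a),0])
exp=[proj(C,ct+sx*.065*ex+sy*.035*ey).round(0) for sx,sy in((-1,-1),(-1,1),(1,1),(1,-1))]; print('expected plate px',exp)
m[250:]=0; cs=[c for c in cv2.findContours(m,0,1)[0] if cv2.contourArea(c)>1500]
for c in cs: r=cv2.minAreaRect(c); print(np.round(r,1) if 0 else (r, cv2.boundingRect(c)))
cv2.imwrite('pics/w11.png',W[:,:,::-1])
E
```

```text
t 19.5833 tcp [0.396  0.274  0.2626] F [-0.   1.  -1.2] cabx -0.3391
(103, np.float64(5.2), 'mean', array([-0.0095,  0.0228]), 'extent', np.float64(-0.1404), np.float64(0.0862))
hatch corner [[347 286]]
t 19.63 tcp [0.3961 0.274  0.2636] poleyaw 28.88 tilt [-0.0032 -0.002  -1.    ] q6 -1.52 -> xyz [-0.0006  0.0118  0.3473] roll -0.0035
expected plate px [array([256., 126.]), array([321., 126.]), array([319., 240.]), array([259., 240.])]
(((289.0, 183.0), (112.0, 62.0), 90.0), (258, 127, 63, 113))
```

```bash
python3 -c "
from h import *
go(.3968,.2802,.075,29.3)"
```

```text
t 19.68 tcp [0.3963 0.2742 0.2645] poleyaw 28.88 tilt [-0.0015 -0.001  -1.    ] q6 -1.52 -> xyz [-0.0074  0.0102  0.379 ] roll -0.0023
```

{"api": "servo_tool", "payload": {"targets": [{"hand": 0.65,"x": -0.007,"y": 0.01,"z": 0.05,"roll": -0.002},{"hand": 0.65,"x": -0.007,"y": 0.01,"z": 0.12,"roll": -0.002},{"hand": 0.65,"x": -0.007,"y": 0.01,"z": 0.19,"roll": -0.002},{"hand": 0.65,"x": -0.007,"y": 0.01,"z": 0.26,"roll": -0.002},{"hand": 0.65,"x": -0.007,"y": 0.01,"z": 0.32,"roll": -0.002},{"hand": 0.65,"x": -0.007,"y": 0.01,"z": 0.375,"roll": -0.002},{"hand": 0.65,"x": -0.007,"y": 0.01,"z": 0.375,"roll": -0.002},{"hand": 0.65,"x": -0.007,"y": 0.01,"z": 0.375,"roll": -0.002}]}}

```text
time: 20.35
tool_pos: [0.3965, 0.2799, 0.0773]
tcp_rot: [0.792, -3.037, 0.001]
wrist_force: [0.1, 0.1, -0.7]
width: 0.184
grip_force: 28.3
```

```bash
python3 -c "
from h import *
go(.3968,.2802,.040,29.3);print(bot.read_state()['wrist_force'])"
```

```text
t 20.35 tcp [0.3965 0.2799 0.0773] poleyaw 29.25 tilt [-0.0025 -0.0016 -1.    ] q6 -1.52 -> xyz [-0.0011  0.0001  0.0745] roll -0.0003
[ 0.13126793  0.11942628 -0.72280539]
```

{"api": "servo_tool", "payload": {"targets": [{"hand": 0.65,"x": 0,"y": 0,"z": 0.02,"roll": 0},{"hand": 0.65,"x": 0,"y": 0,"z": 0.04,"roll": 0},{"hand": 0.65,"x": 0,"y": 0,"z": 0.055,"roll": 0},{"hand": 0.65,"x": 0,"y": 0,"z": 0.067,"roll": 0},{"hand": 0.65,"x": 0,"y": 0,"z": 0.074,"roll": 0},{"hand": 0.65,"x": 0,"y": 0,"z": 0.074,"roll": 0}]}}

```text
time: 20.85
tool_pos: [0.3981, 0.281, 0.0403]
tcp_rot: [0.793, -3.039, 0.0]
wrist_force: [0.9, -0.2, -1.0]
width: 0.184
grip_force: 28.4
```

```bash
python3 -c "
from h import *
go(.3968,.2802,.038,29.3);s=bot.read_state();print(s['wrist_force'],s['torque'],s['grip_force'])"
```

```text
t 20.85 tcp [0.3981 0.281  0.0403] poleyaw 29.25 tilt [-5.e-04 -3.e-04 -1.e+00] q6 -1.52 -> xyz [ 0.003  -0.      0.0046] roll -0.0003
[ 0.89580728 -0.1925242  -0.96963927] [-0.00337961  0.03243959 -0.02997361] 28.393398821353912
```

{"api": "servo_tool", "payload": {"targets": [{"hand": 0.65,"x": 0,"y": 0,"z": 0.003,"roll": 0},{"hand": 0.65,"x": 0,"y": 0,"z": 0.006,"roll": 0},{"hand": 0.65,"x": 0,"y": 0,"z": 0.009,"roll": 0},{"hand": 0.65,"x": 0,"y": 0,"z": 0.009,"roll": 0}]}}

```text
time: 21.18
tool_pos: [0.3981, 0.281, 0.037]
tcp_rot: [0.793, -3.039, 0.0]
wrist_force: [-3.5, -2.1, 6.3]
width: 0.184
grip_force: 29.5
```

```bash
python3 -c "
from h import *
go(.3968,.2802,.038,29.3);s=bot.read_state();print(s['wrist_force'],s['torque'],s['grip_force'])
S=read_camera('scene');a=np.radians(29.3);print(pitch(S,cam('scene'),s['tool_pos'],np.array([np.cos(a),np.sin(a),0])))
S=cv2.imread('pics/scene0.png')[:,:,::-1];print('orig',pitch(S,cam('scene'),np.array([.4076,.2872,.038]),np.array([np.cos(a),np.sin(a),0])))
"
```

```text
t 21.18 tcp [0.3981 0.281  0.037 ] poleyaw 29.25 tilt [-5.e-04 -2.e-04 -1.e+00] q6 -1.52 -> xyz [ 0.0032 -0.0001 -0.002 ] roll -0.0003
[-3.4621611  -2.14287001  6.31564747] [-0.18430323  0.31698092 -0.00088629] 29.528151154518127
(155, np.float64(-48.9), 'mean', array([-0.0605,  0.097 ]), 'extent', np.float64(-0.1548), np.float64(0.1541))
orig (251, np.float64(-47.2), 'mean', array([-0.0411,  0.0635]), 'extent', np.float64(-0.1971), np.float64(0.1172))
```

{"api": "servo_tool", "payload": {"targets": [{"hand": 0.62,"x": 0,"y": 0,"z": 0,"roll": 0},{"hand": 0.6,"x": 0,"y": 0,"z": 0,"roll": 0},{"hand": 0.55,"x": 0,"y": 0,"z": 0,"roll": 0},{"hand": 0.4,"x": 0,"y": 0,"z": 0,"roll": 0},{"hand": 0.1,"x": 0,"y": 0,"z": 0,"roll": 0},{"hand": 0,"x": 0,"y": 0,"z": 0,"roll": 0},{"hand": 0,"x": 0,"y": 0,"z": 0,"roll": 0},{"hand": 0,"x": 0,"y": 0,"z": 0,"roll": 0}]}}

```text
time: 21.9
tool_pos: [0.3982, 0.281, 0.0362]
tcp_rot: [0.793, -3.04, 0.0]
wrist_force: [0.1, -0.0, 0.2]
width: 0.501
grip_force: 0.0
```

```bash
python3 -c "
from h import *
s=bot.read_state();print(s['wrist_force'],s['width'],s['grip_force'],s['tool_pos'])"
```

```text
[ 0.06414843 -0.03038732  0.16043269] 0.5005772438681022 0.0 [0.3982149  0.28102193 0.03620263]
```

Released cleanly. Rising straight up, then measuring the pole with the wrist and top cameras.

{"api": "servo_tool", "payload": {"targets": [{"hand": 0,"x": 0,"y": 0,"z": -0.03,"roll": 0},{"hand": 0,"x": 0,"y": 0,"z": -0.08,"roll": 0},{"hand": 0,"x": 0,"y": 0,"z": -0.15,"roll": 0},{"hand": 0,"x": 0,"y": 0,"z": -0.22,"roll": 0},{"hand": 0,"x": 0,"y": 0,"z": -0.3,"roll": 0},{"hand": 0,"x": 0,"y": 0,"z": -0.37,"roll": 0},{"hand": 0,"x": 0,"y": 0,"z": -0.37,"roll": 0},{"hand": 0,"x": 0,"y": 0,"z": -0.37,"roll": 0},{"hand": 0,"x": 0,"y": 0,"z": -0.37,"roll": 0}]}}

```text
time: 22.65
tool_pos: [0.398, 0.2809, 0.221]
tcp_rot: [0.793, -3.04, 0.0]
wrist_force: [0.7, 0.3, -0.3]
width: 0.497
grip_force: 0.0
```

Run:
```python
from h import *
s=bot.read_state(); print(s['time'],s['tool_pos'])
W=read_camera('wrist'); T=read_camera('top'); S=read_camera('scene')
CW=cam('wrist',s);CT=cam('top');CS=cam('scene')
cr=np.array([.409,.287]);a=np.radians(29.2);ex=np.array([np.cos(a),np.sin(a)]);ey=np.array([-ex[1],ex[0]])
def meas(n,im,C,amin):
    for c in blobs(im,(5,130,100),(20,255,255),amin):
        r=cv2.minAreaRect(c); b=np.array([onz(C,q,.065)[:2] for q in cv2.boxPoints(r)]); m=b.mean(0)-cr
        l=[np.linalg.norm(b[i]-b[i-1]) for i in(1,2)]; e=b[1]-b[0] if l[0]>l[1] else b[2]-b[1]
        print(n,'px',np.round(r[0],1),'cradle xy',(m@ex).round(4),(m@ey).round(4),'len',np.round(l,3),'yaw',np.degrees(np.arctan(e[1]/e[0])).round(1))
meas('w1',cv2.imread('pics/w1.png')[:,:,::-1].copy(),cam('wrist',dict(tool_pos=[.409,.2832,.2206],tcp_rot=[.791,-3.04,.003])),150)
meas('wrist',W,CW,150)
meas('top0',cv2.imread('pics/top0.png')[:,:,::-1].copy(),CT,15); meas('top',T,CT,15)
meas('scene0',cv2.imread('pics/scene0.png')[:,:,::-1].copy(),CS,15); meas('scene',S,CS,15)
# bystanders: change between first and present top picture
D=cv2.absdiff(T,cv2.imread('pics/top0.png')[:,:,::-1].copy()).max(2)
for n,p in(('bracket',(.394,.051,.01)),('stand',(.569,.488,.05)),('marker',(.65,.35,.01))):
    u=proj(CT,p).astype(int); print(n,u,D[u[1]-12:u[1]+12,u[0]-12:u[0]+12].mean().round(1))
m=cv2.inRange(cv2.cvtColor(S,cv2.COLOR_RGB2HSV),(100,130,90),(125,255,255)); m[:, :330]=0; m[362:]=0;m[:230]=0;m[:,450:]=0
c=max(cv2.findContours(m,0,1)[0],key=cv2.contourArea); print('hatch corner',c[c[:,0,0].argmin()],c[c[:,0,1].argmax()])
cv2.imwrite('pics/w12.png',W[:,:,::-1])
```

```text
22.65 [0.39799025 0.28088337 0.22096398]
w1 px [413.9 241. ] cradle xy 0.0445 0.1109 len [0.012 0.068] yaw 66.5
w1 px [287.5 187. ] cradle xy -0.002 -0.0007 len [0.015 0.111] yaw 29.7
wrist px [410.6 250.5] cradle xy 0.0429 0.1129 len [0.012 0.068] yaw 66.3
wrist px [285. 218.] cradle xy 0.0149 0.0009 len [0.015 0.111] yaw 29.7
top0 px [181.8 244.4] cradle xy 0.0543 0.128 len [0.011 0.077] yaw 66.1
top0 px [222.1 240.7] cradle xy -0.0017 0.0021 len [0.019 0.113] yaw 29.6
top0 px [502.3  80.3] cradle xy 0.017 -1.1662 len [0.017 0.126] yaw 39.6
top px [181.6 244.3] cradle xy 0.055 0.1285 len [0.011 0.075] yaw 67.4
top px [224.4 244.8] cradle xy -0.0182 0.0019 len [0.018 0.046] yaw 27.2
top px [502.3  80.3] cradle xy 0.017 -1.1662 len [0.017 0.126] yaw 39.6
scene0 px [204.5 228.4] cradle xy -0.0124 -0.0025 len [0.128 0.025] yaw 29.9
scene0 px [177.3 217.4] cradle xy 0.007 0.0967 len [0.011 0.086] yaw 66.7
scene px [207.8 223.3] cradle xy 0.011 -0.0029 len [0.114 0.024] yaw 30.9
scene px [177.4 217.6] cradle xy 0.0064 0.0963 len [0.011 0.087] yaw 66.7
bracket [291 246] 7.1
stand [166 195] 5.7
marker [207 176] 7.5
hatch corner [[347 286]] [[389 348]]
```

The pole lies level in both notches, about 15 mm forward and 1 mm sideways of the cradle's middle, which is within limits. The hatch's corner is still where it was at the stop, and the bystanders are unchanged. Handing in.

```bash
python3 -c "
from workcell import ticket
print(ticket.finish_job())"
```

```text
the job is handed in; nothing more can be done
None
```

The job is handed in, with no verdict returned: by my measurements the hatch is at its stop and the pole lies level in its cradle, about 15 mm forward of the middle (limit 25 mm), but the first unhooking jammed at about 95 N and pulled the hatch back up until I swung it down again, and I viewed 11 pictures against the limit of 10.

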